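# Brush out welded tubes under bench extraction

### The job

Open the bench extraction - lift the lever's lockout collar, bring the lever over the gate rib to its far end and let the collar drop - and stand every welded tube part on the extraction grille, upright and wholly on it. With the extraction open, take the long brush from its sleeve and scrub inside each tube on the grille, from the tallest to the shortest: down to the floor, back up to near the mouth and down to the floor once more. Then stand the brush fully back in its sleeve, bring the lever back over the rib to closed in the same way with the collar fully down, leave the tubes standing on the grille, and do not shove the other things on the bench about.

Things in the scene. Friction and masses are not known exactly. Their poses are not given: they have to be found in the camera images.
- gate_unit: fixed grey housing of the extraction gate, 130 x 90 mm and 50 mm high; origin: centre of its underside on the bench. The lever's hinge axis runs along its y, 30 mm above the origin; the lever swings in its x-z plane. A steel gate rib, 12 mm along x, 20 mm along y, stands in the middle of the top up to 93 mm above the bench, in the path of the collar; on the lever's way it lies at lever = 0.42
- lever (a joint): angle of the extraction lever (rad), 0 to 0.84: 0 = closed, leaning 0.42 rad from vertical towards the housing's -x; 0.42 = upright over the rib; 0.84 = open, leaning 0.42 rad towards +x. It starts in the closed position, stays where it is left (about 0.25 N m of friction), and with the collar down it is stopped by the rib at about 0.12 on the closed side and 0.72 on the open side. The stick is 12 mm thick; it ends 131 mm from the hinge in a black knob 24 mm across
- collar (a joint): lift of the lockout collar along the lever (m): 0 = down (locked), 0.016 = fully up. A spring of about 3 N when down and 5.5 N when up pulls it down; it clears the rib when lifted 0.010 or more
- collar_mid (a point): middle of the collar's round metal grip, 34 mm across and 26 mm long, around the lever stick, 82 mm from the hinge with the collar down; z points up along the lever. Below it a narrower skirt 22 mm across and 14 mm long. Gripped across the hinge axis direction (the housing's y) it can be lifted and the lever swung by it; the black knob's top is 49 mm above this point along the lever
- grille_top (a point): centre of the top of the fixed extraction grille, a flat steel plate 180 mm (x) by 400 mm (y), top 30 mm above the bench, with light bars across it
- sleeve_rim (a point): centre of the mouth of the fixed upright steel sleeve that holds the brush: 52 mm outside, 44 mm inside, rim 112 mm above the bench, on a round base 90 mm across
- brush_grip (a point): point on the axis of the long tube brush, in the middle of its round wooden handle (22 mm thick, from 46 mm below this point to 32 mm above it, where the brush ends). The brush stands in its sleeve, its black guard disc (60 mm across) resting on the rim, so this point is then 50 mm above the rim. z runs from the tip up to the handle. Loose, 0.14 kg
- brush_tip (a point): lower end of the brush, on its axis, 155 mm below brush_grip; the stiff core of the head is 24 mm across, the soft bristles 42 mm, over the lowest 75 mm; the guard's underside is 105 mm above the tip
- tall_tube_mid (a point): centre (half-way up, on the axis) of the tallest welded steel tube part, loose, about 0.4 kg, may be absent: an upright open-topped round tube, 56 mm outside and 48 mm inside diameter, welded on a square flange 80 x 80 mm, 6 mm thick; 100 mm tall in all, so its foot is 50 mm below this point and its inner floor 44 mm below it. z points up out of the mouth. It can be gripped across the outside of the tube near the mouth
- mid_tube_mid (a point): centre (half-way up, on the axis) of the middle-height welded steel tube part, loose, about 0.4 kg, may be absent: an upright open-topped round tube, 56 mm outside and 48 mm inside diameter, welded on a round flange 84 mm across, 6 mm thick; 80 mm tall in all, so its foot is 40 mm below this point and its inner floor 34 mm below it. z points up out of the mouth. It can be gripped across the outside of the tube near the mouth
- short_tube_mid (a point): centre (half-way up, on the axis) of the shortest welded steel tube part, loose, about 0.4 kg, may be absent: an upright open-topped round tube, 56 mm outside and 48 mm inside diameter, welded on a strap flange 100 x 60 mm (long along its x), 6 mm thick; 62 mm tall in all, so its foot is 31 mm below this point and its inner floor 25 mm below it. z points up out of the mouth. It can be gripped across the outside of the tube near the mouth
- tape_roll: bystander: masking tape roll, 100 mm across, 25 mm high
- screwdriver: bystander: screwdriver lying flat
- spanner: bystander: spanner lying flat
- fitting: bystander: small standing brass fitting, 24 mm across, 40 mm high
- wire_spool: bystander: small aluminium wire spool, 60 mm across
- c_clamp: bystander: small steel C-clamp lying flat, about 100 mm
- weld_block: bystander: dark steel block 60 x 40 x 25 mm
There are look-alikes about, which are no part of the job. Leave any orange look-alike of the part that bears short_tube_mid alone.

How it is judged:
By the outcome, as a careful person would: the job done as asked, in the order asked, and still so for the second after the job is handed in, with the robot touching nothing.
Of tall_tube, mid_tube, short_tube only 2 to 3 are there at a start; the rules pass over those that are not, and their reading is None.
At some moment in a run one of tall_tube, mid_tube, short_tube may be knocked a few centimetres aside while the robot is not near it.
It also fails if it takes over 210 s, if anything falls off the work surface, if the arm or the gripper's body presses on something with over 40 N, if the wrist force passes 120 N, or if a joint passes its speed limit or range.

### The arm

A 6-joint arm with a two-finger parallel gripper is mounted at the origin on the work surface. World frame = base frame: x ahead of the robot, y to its left, z up, the work surface at z = 0. Lengths are in m, angles in rad, forces in N, time in s.
With the tool pointing down it reaches from about 0.3 to 0.775 m from the base axis. Payload 14.6 kg.
Tool frame: the origin (TCP) lies where the fingers leave the gripper's body, on its centre line; the fingertips stand 97 mm ahead of it and the grasp point (between the pads) lies 78 mm ahead of it (ctrl.finger_overhang is the distance from the TCP to the fingertips, in m); z points along the fingers, y is the direction in which the jaws open and shut (so a half turn about z gives the same grasp; the last joint's range is limited). The gripper opens to 94 mm and grips with 3 to 60 N. Pads are 16 mm wide; open, the fingers measure 119 mm over their backs; the gripper's body (75 mm by 177 mm) begins 78 mm behind the grasp point.
Start: joints at [-1.236, 0.3, 1.521, -0, 1.321, -0.067], TCP at [0.215, -0.506, 0.303] pointing down, gripper open.
Joint ranges: [-3.03, 3.03], [-0.79, 2.21], [0.23, 2.52], [-1.04, 4.18], [0, 3.07], [-2.55, 2.55]. Speed limits (rad/s): [2.22, 2.22, 2.57, 3.14, 3.14, 3.14].

### API

Orientations are given as [roll, pitch, yaw] about the fixed x, y, z axes, in that order (R = Rz(yaw) Ry(pitch) Rx(roll)).
In Python, from station import ctrl, imaging, hand_in gives the robot as it stands.
- The arm moves only by the shell command python3 -m pendant 'ROWS' [FORCE]. ROWS is JSON, a list of rows, each a list of 7 numbers: the shift along the tool's x, y, z normalised to -1 to 1, where 1 is 120 mm, then the turn, a rotation vector about the tool's x, y, z normalised to -1 to 1, where 1 is 30 degrees, then the closure, from -1 (fully open) to 1 (shut). A call has 1 to 10 rows; each row shifts and turns the commanded pose from where the row before left it, along the tool's axes as they then stand; what a row does not reach is not made up. A row lasts 1/12 s, in which the tool goes at most 41.7 mm and 7.16 degrees, less where a joint would pass 70% of its speed; a pose out of reach is approached as far as the arm can. A call with a number of a shift or a turn outside -1 to 1 is refused whole. A call with a gripper value outside its range is refused whole. The fingers move at their own pace and stop on an object; FORCE is the grip in N (left out, the last holds). Time passes only in rows, so rows that do not move let the fingers close. It gives the time, the measured TCP pose, the force and the opening at its end, in the units of the state.
- ctrl.get_obs(): the state, without advancing time (a new reading comes with each control period).
- imaging.camera(name): name is "side" or "top"; returns a dict with "image" (480x640x3 uint8, red, green, blue), "mtx" (3x3 intrinsics, pixels), "rvec" (rotation vector, rad) and "tvec" (3), from world to camera coordinates, as OpenCV has them. Camera axes: x right, y down, z forward; pixel columns grow to the right and rows downward; lengths in m; the calibration is good to about 2 mm. A picture is of the moment at which its call begins. There is no depth.
- hand_in(): hands the job in, once; it reports no verdict.
The state is a dict: "time_s": time; "qpos": joint angles; "joint_vel": joint speeds; "tau": joint torques, N m; "ee_pos": TCP position; "eef_rot": TCP orientation; "force": force on the tool from outside, world axes, zero at the start; "moment": the same for the moment, N m; "grip_width": finger opening in m.
Only numpy, scipy, OpenCV 4.12 (cv2) and the standard library are available. Lean on these libraries where they do the work, as an engineer would, in place of code of your own. Each camera call takes 0.05 s, during which the arm holds its last target.

## Working session

There is one attempt and no reset: what is moved stays moved. The work goes in short steps, Python scripts to look and compute and a shell command to move; the robot and the scene stay as the last step left them, time stands still between calls to the robot, and variables do not carry over. Pictures are saved under pics/ and viewed, and the job is handed in when it is done.

```bash
ls; mkdir -p pics; python3 - <<'E'
from station import ctrl, imaging
import cv2
for n in("side","top"):
    c=imaging.camera(n); cv2.imwrite(f"pics/{n}0.png",c["image"][:,:,::-1]); print(n,c["mtx"].tolist(),c["rvec"],c["tvec"])
print(ctrl.get_obs())
E
```

```text
pics
side [[540.1524999894324, 0.0, 315.2145749975299], [0.0, 540.1524999894324, 240.8459100593457], [0.0, 0.0, 1.0]] [ 0.76923354 -2.6877389   0.99871652] [0.46019668 0.3075052  1.00198023]
top [[481.50094400647134, 0.0, 320.68449802121796], [0.0, 481.50094400647134, 242.13270884816868], [0.0, 0.0, 1.0]] [ 2.12108646 -2.12988449  0.17833928] [-1.97976389e-04  5.65067973e-01  1.21520755e+00]
{'time_s': 0.1, 'qpos': array([-1.23556549e+00,  3.00418163e-01,  1.52151166e+00, -2.07383213e-05,
        1.32069631e+00, -6.66001608e-02]), 'joint_vel': array([ 0.00016526, -0.00183683,  0.00017087,  0.00026782,  0.00059904,
       -0.00117596]), 'tau': array([ 1.33249112e-03, -5.32642865e+01, -3.53285193e+01,  7.09897815e-02,
        2.35075696e-02, -4.98699228e-05]), 'ee_pos': array([ 0.21505773, -0.50606804,  0.30214468]), 'eef_rot': array([-3.14056013e+00, -4.87359077e-05,  4.01836120e-01]), 'force': array([ 0.22134528,  0.11716845, -0.68620313]), 'moment': array([-0.04733962,  0.05402285,  0.03611367]), 'grip_width': 0.09394894251891613}
```

View pics/side0.png

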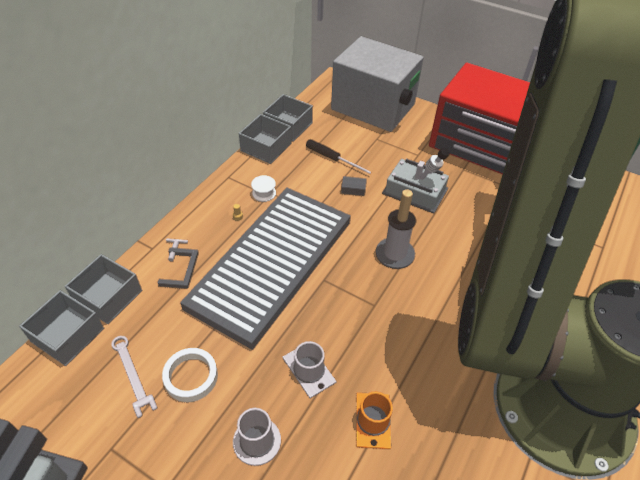

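View pics/top0.png

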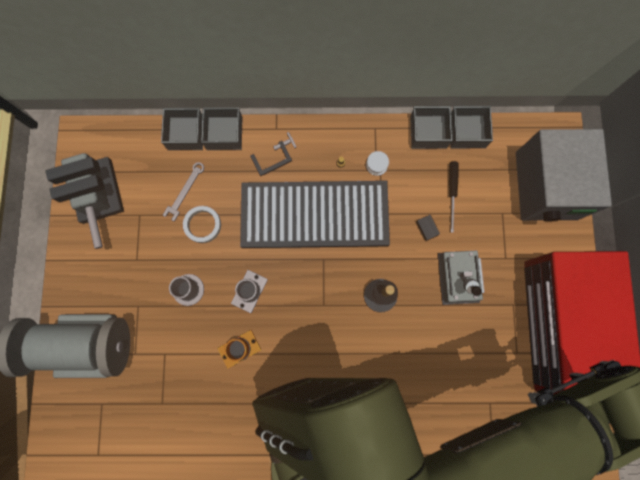

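```bash
cat > h.py <<'E'
import numpy as np, cv2
from scipy.spatial.transform import Rotation as R
from station import ctrl, imaging
def cam(n):
    c=imaging.camera(n); return c
def grab(n,save,box=None,s=1):
    c=imaging.camera(n); im=c["image"][:,:,::-1]
    if box: x0,y0,x1,y1=box; im=im[y0:y1,x0:x1]
    if s!=1: im=cv2.resize(im,None,fx=s,fy=s,interpolation=cv2.INTER_CUBIC)
    cv2.imwrite(f"pics/{save}.png",im); return c
CAL={}
import json,os
if os.path.exists('cal.json'): CAL=json.load(open('cal.json'))
def P(n):
    d=CAL[n]; return np.array(d[0]),np.array(d[1]),np.array(d[2])
def ray(n,uv):
    K,r,t=P(n); Rm=cv2.Rodrigues(r)[0]
    return -Rm.T@t, Rm.T@np.linalg.inv(K)@np.array([uv[0],uv[1],1.])
def onz(n,uv,z):
    o,d=ray(n,uv); return o+d*(z-o[2])/d[2]
def proj(n,p):
    K,r,t=P(n); return cv2.projectPoints(np.array(p,float).reshape(-1,3),r,t,K,None)[0].reshape(-1,2)
def tri(a,b):
    o1,d1=ray('side',a);o2,d2=ray('top',b)
    A=np.stack([d1,-d2],1); s=np.linalg.lstsq(A,o2-o1,rcond=None)[0]
    p,q=o1+s[0]*d1,o2+s[1]*d2
    return (p+q)/2, np.linalg.norm(p-q)
def st():
    o=ctrl.get_obs(); Rt=R.from_euler('xyz',o['eef_rot']); 
    return o,Rt
def go(gp,yaw=None,rpy=None,cmdp=None):
    """gp: desired grasp point (78mm ahead of TCP); prints tool shift (units 120mm) and rotvec (units 30deg)"""
    o,Rt=st()
    Rd=R.from_euler('xyz',rpy if rpy is not None else [np.pi,0,yaw])
    tcp=np.array(gp)-Rd.apply([0,0,.078])
    d=Rt.inv().apply(tcp-o['ee_pos']); rv=(Rt.inv()*Rd).as_rotvec()
    print('t',o['time_s'],'gp',(o['ee_pos']+Rt.apply([0,0,.078])).round(4),'rpy',o['eef_rot'].round(4),'w',round(o['grip_width'],4),'q',o['qpos'].round(2),'F',o['force'].round(1))
    print('tcp target',tcp.round(4),'shift u',(d/.12).round(3),'minrows',np.linalg.norm(d)/.0417,'rot u',(rv/np.radians(30)).round(3),'rows',np.degrees(np.linalg.norm(rv))/7.16)
E
python3 - <<'E'
import json
from station import imaging
d={}
for n in("side","top"):
    c=imaging.camera(n); d[n]=[c["mtx"].tolist(),c["rvec"].tolist(),c["tvec"].tolist()]
json.dump(d,open('cal.json','w'))
from h import *
import cv2
t=cv2.imread('pics/top0.png'); s=cv2.imread('pics/side0.png')
def cr(im,x0,y0,w,h,k,n): cv2.imwrite(f'pics/{n}.png',cv2.resize(im[y0:y0+h,x0:x0+w],None,fx=k,fy=k,interpolation=cv2.INTER_CUBIC))
cr(t,160,260,120,100,6,'ct1'); cr(t,360,240,130,80,6,'ct2')
cr(s,220,330,190,140,4,'cs1'); cr(s,370,140,100,140,4,'cs2')
o,_=ray('top',(0,0));print(o,ray('side',(0,0))[0])
E
```

```text
[ 0.3435983  -0.01287647  1.29530138] [0.18794509 0.60465654 0.95360995]
```

View pics/ct1.png

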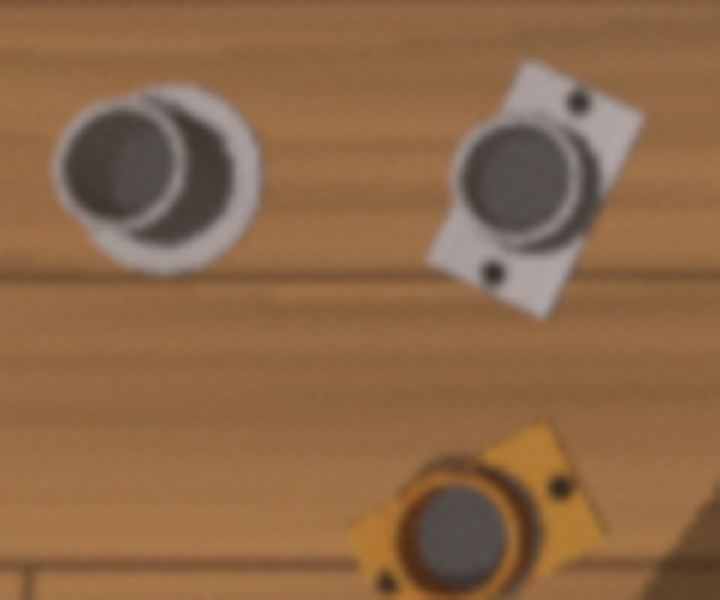

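View pics/ct2.png

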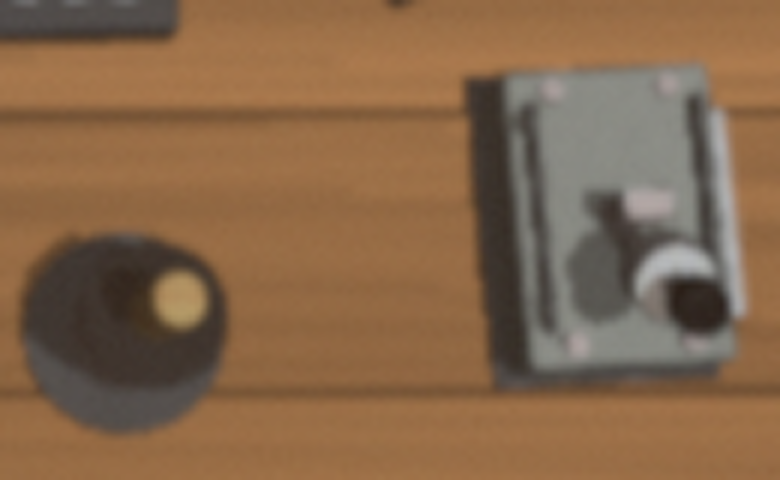

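View pics/cs1.png

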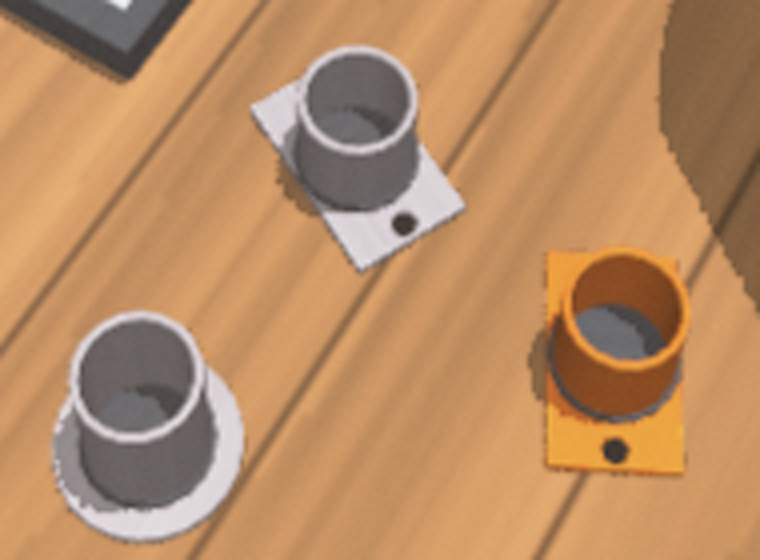

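View pics/cs2.png

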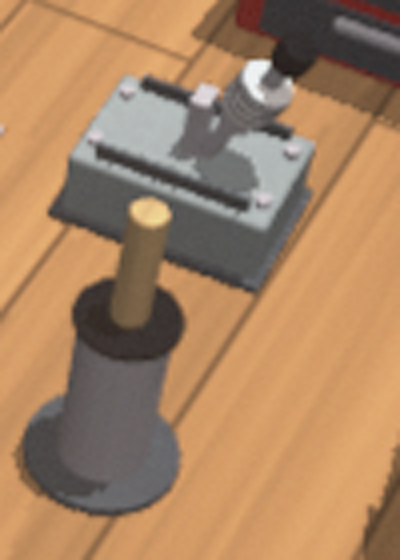

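```bash
python3 - <<'E'
from h import *
q=[(360+x/6,240+y/6) for x,y in((503,75),(705,65),(738,362),(530,372))]
c=[onz('top',p,.05) for p in q]
for p in c: print('gate',p.round(4))
m=sum(c)/4; ax=(c[0]+c[1]-c[2]-c[3])/2; print('ctr',m.round(4),'len',np.linalg.norm(ax),'yaw',np.degrees(np.arctan2(ax[1],ax[0])))
t=lambda x,y:(160+x/6,260+y/6)
T=lambda x,y:(360+x/6,240+y/6)
S=lambda x,y:(220+x/4,330+y/4)
S2=lambda x,y:(370+x/4,140+y/4)
print('knob tri',tri(S2(295,57),T(698,304)))
print('mid mouth top',onz('top',t(118,165),.08),'side',onz('side',S(139,377),.08))
print('mid flange top',onz('top',t(165,180),.006))
print('short mouth top',onz('top',t(518,178),.062),'side',onz('side',S(358,100),.062))
f=[onz('top',t(*p),.006) for p in((527,60),(643,120),(545,320),(425,262))]
print('short flange',sum(f)/4); ax=(f[0]+f[1]-f[2]-f[3])/2; print(np.linalg.norm(ax),np.degrees(np.arctan2(ax[1],ax[0])))
print('orange',onz('top',t(460,537),.062))
print('brush top tri',tri(S2(150,213),T(180,299)), onz('top',T(180,299),.194),onz('side',S2(150,213),.194))
print('guard side',onz('side',S2(130,315),.115))
print('sleeve base top',onz('top',T(122,332),.005))
g=[onz('top',p,.03) for p in((241.5,183),(387,181.5),(388.5,245.5),(241,247))]
for p in g: print('grille',p.round(4))
print('screwdriver',onz('top',(452,231),.01),onz('top',(454,162),.01))
print('block',onz('top',(428,227),.025),'fitting',onz('top',(341,161),.04),'spool',onz('top',(377,162),.04),'clamp',onz('top',(272,158),.01))
print('tape',onz('top',(201,224),.025),'box',onz('top',(527,290),.15))
E
```

```text
gate [ 0.536 -0.324  0.05 ]
gate [ 0.5399 -0.4119  0.05  ]
gate [ 0.4114 -0.4182  0.05  ]
gate [ 0.4075 -0.3293  0.05  ]
ctr [ 0.4737 -0.3709  0.05  ] len 0.12862155560383698 yaw 2.600589399356957
knob tri (array([ 0.42765624, -0.37403422,  0.14274668]), np.float64(0.003401937593526427))
mid mouth top [0.444972   0.35410793 0.08      ] side [0.4418976  0.35271652 0.08      ]
mid flange top [0.4443666  0.35509043 0.006     ]
short mouth top [0.44023169 0.18814142 0.062     ] side [0.43784179 0.18873784 0.062     ]
short flange [0.43931723 0.18947516 0.006     ]
0.09884848460499417 -25.533219461274133
orange [0.29063367 0.2088532  0.062     ]
brush top tri (array([ 0.42712333, -0.16181937,  0.19317257]), np.float64(0.0023207708971817362)) [ 0.42818253 -0.16141113  0.194     ] [ 0.42573089 -0.16124232  0.194     ]
guard side [ 0.42635882 -0.16493593  0.115     ]
sleeve base top [ 0.42816615 -0.16074026  0.005     ]
grille [0.7338 0.2135 0.03  ]
grille [ 0.7356 -0.1838  0.03  ]
grille [ 0.5586 -0.1829  0.03  ]
grille [0.5564 0.2103 0.03  ]
screwdriver [ 0.60109345 -0.35894565  0.01      ] [ 0.79712645 -0.3745022   0.01      ]
block [ 0.60938812 -0.2910806   0.025     ] fitting [ 0.79139826 -0.05864698  0.04      ] spool [ 0.78790374 -0.15670919  0.04      ] clamp [0.81215929 0.13335484 0.01      ]
tape [0.62087296 0.32112174 0.025     ] box [ 0.42986024 -0.49094146  0.15      ]
```

```bash
cat >> h.py <<'E'
H=np.array([.474,-.371,.03]); GY=.044
def lev(th,lift=0.,back=0.,tilt=None):
    """gp for collar at lever angle th (0..0.84)"""
    a=th-.42; u=R.from_euler('z',GY).apply([np.sin(a),0,np.cos(a)])
    go(H+u*(.082+lift+back),rpy=[np.pi,a if tilt is None else tilt,GY])
E
python3 -c "
from h import *
lev(0,0,.10)"
```

```text
t 0.2 gp [ 0.215  -0.5061  0.2243] rpy [-3.1409 -0.      0.4018] w 0.0942 q [-1.24  0.3   1.52 -0.    1.32 -0.07] F [ 0.  -0.1 -0.1]
tcp target [ 0.3681 -0.3757  0.2674] shift u [ 1.599 -0.502  0.291] minrows 4.894232662356368 rot u [-0.145  0.794  0.673] rows 4.402153423967552
```

```bash
python3 -m pendant '[[0.2,-0.063,0.036,0,0,0,-1],[0.2,-0.063,0.036,0,0,0,-1],[0.2,-0.063,0.036,0,0,0,-1],[0.2,-0.063,0.036,0,0,0,-1],[0.2,-0.063,0.036,0,0,0,-1],[0.2,-0.063,0.036,0,0,0,-1],[0.2,-0.063,0.036,0,0,0,-1],[0.2,-0.063,0.036,0,0,0,-1],[0,0,0,0,0,0,-1]]' 20
python3 -m pendant '[[0,0,0,-0.018,0.1,0.084,-1],[0,0,0,-0.018,0.1,0.084,-1],[0,0,0,-0.018,0.1,0.084,-1],[0,0,0,-0.018,0.1,0.084,-1],[0,0,0,-0.018,0.1,0.084,-1],[0,0,0,-0.018,0.1,0.084,-1],[0,0,0,-0.018,0.1,0.084,-1],[0,0,0,-0.018,0.1,0.084,-1],[0,0,0,0,0,0,-1]]'
python3 -c "
from h import *
lev(0,0,.10)
grab('side','s1');grab('top','t1')"
```

```text
time_s: 0.95
ee_pos: [0.3703, -0.373, 0.2672]
eef_rot: [-3.14, -0.0, 0.405]
force: [-0.2, -0.1, 0.1]
grip_width: 0.0941
time_s: 1.7
ee_pos: [0.3673, -0.3757, 0.2679]
eef_rot: [-3.14, -0.425, 0.041]
force: [0.6, 0.6, -1.2]
grip_width: 0.0938
t 1.7 gp [ 0.3995 -0.3743  0.1968] rpy [-3.1405 -0.4253  0.0411] w 0.0938 q [-0.98  0.2   1.77  0.44  0.99  0.34] F [ 0.6  0.6 -1.2]
tcp target [ 0.3681 -0.3757  0.2674] shift u [ 0.004 -0.     0.006] minrows 0.021587041403007413 rot u [ 0.    -0.01  -0.005] rows 0.04772310921572126
```

View pics/s1.png

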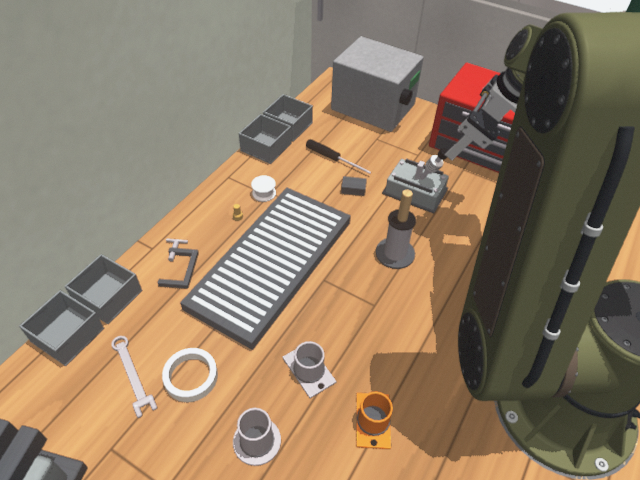

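View pics/t1.png

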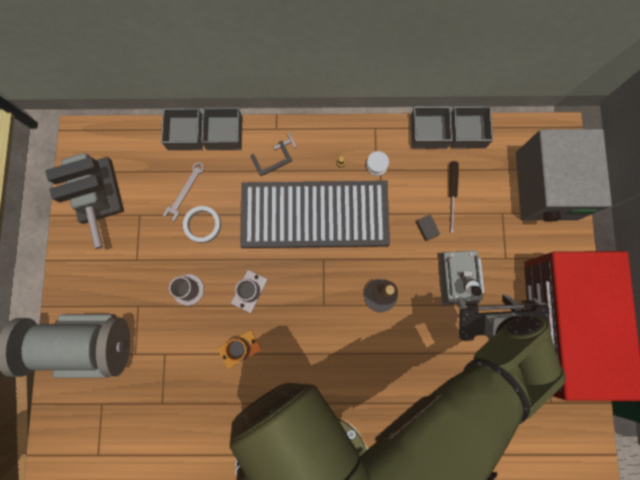

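```bash
python3 -m pendant '[[0,0,0.1,0,0,0,-1],[0,0,0.1,0,0,0,-1],[0,0,0.1,0,0,0,-1],[0,0,0.1,0,0,0,-1],[0,0,0.1,0,0,0,-1],[0,0,0.1,0,0,0,-1],[0,0,0.1,0,0,0,-1],[0,0,0.1,0,0,0,-1],[0,0,0.03,0,0,0,-1],[0,0,0,0,0,0,-1]]'
python3 -m pendant '[[0,0,0,0,0,0,0.3],[0,0,0,0,0,0,0.6],[0,0,0,0,0,0,1],[0,0,0,0,0,0,1],[0,0,0,0,0,0,1],[0,0,0,0,0,0,1],[0,0,0,0,0,0,1],[0,0,0,0,0,0,1],[0,0,0,0,0,0,1]]' 25
python3 -c "
from h import *
lev(0)
grab('side','s2',(360,80,520,230),4)"
```

```text
time_s: 2.63
ee_pos: [0.4092, -0.3733, 0.1761]
eef_rot: [-3.14, -0.422, 0.044]
force: [-0.2, 0.6, -0.1]
grip_width: 0.0943
time_s: 3.38
ee_pos: [0.409, -0.3736, 0.1773]
eef_rot: [-3.141, -0.423, 0.044]
force: [0.0, -0.5, -0.0]
grip_width: 0.0375
t 3.3833 gp [ 0.441  -0.3722  0.1062] rpy [-3.1414 -0.4234  0.0445] w 0.0375 q [-0.91  0.37  1.78  0.49  0.8   0.3 ] F [ 0.  -0.5 -0. ]
tcp target [ 0.4088 -0.3739  0.1761] shift u [-0.006  0.002  0.008] minrows 0.029913497542239126 rot u [-0.001 -0.006  0.001] rows 0.027681328158830402
```

View pics/s2.png

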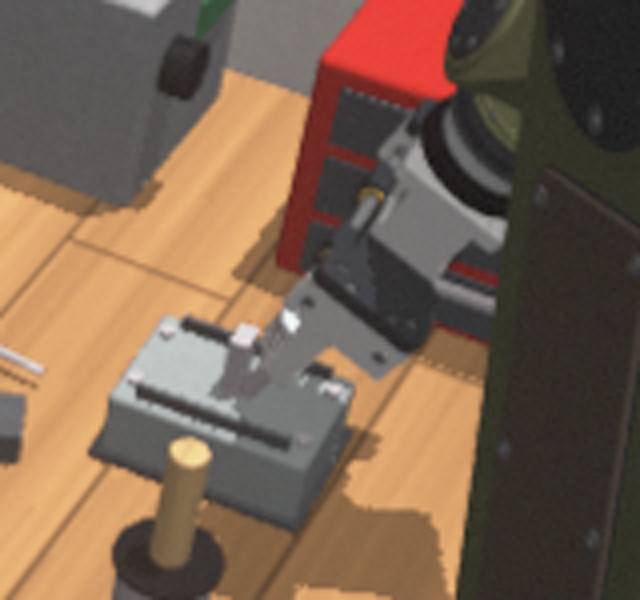

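```bash
python3 -m pendant '[[0,0,0,0,0,0,1],[0,0,0,0,0,0,1],[0,0,0,0,0,0,1],[0,0,0,0,0,0,1],[0,0,-0.02,0,0,0,1],[0,0,-0.02,0,0,0,1],[0,0,-0.02,0,0,0,1],[0,0,-0.02,0,0,0,1],[0,0,-0.02,0,0,0,1],[0,0,-0.015,0,0,0,1]]' 25
python3 -m pendant '[[0,0,0,0,0,0,1],[0,0,0,0,0,0,1]]'
python3 -c "
from h import *
lev(0,.014)
for t in (.21,.42,.63,.84): lev(t,.014)
grab('side','s3',(360,80,520,230),4)"
```

```text
time_s: 4.27
ee_pos: [0.4035, -0.3749, 0.1904]
eef_rot: [3.139, -0.425, 0.044]
force: [4.7, -9.2, -3.9]
grip_width: 0.0336
time_s: 4.43
ee_pos: [0.4035, -0.375, 0.1903]
eef_rot: [3.139, -0.425, 0.044]
force: [4.5, -9.1, -3.6]
grip_width: 0.0333
t 4.4333 gp [ 0.4357 -0.3738  0.1192] rpy [ 3.1386 -0.4246  0.0442] w 0.0333 q [-0.92  0.35  1.78  0.48  0.82  0.31] F [ 4.5 -9.1 -3.6]
tcp target [ 0.4031 -0.3741  0.1889] shift u [-0.008 -0.007  0.01 ] minrows 0.041216911683990706 rot u [ 0.005 -0.009  0.   ] rows 0.04362600427256117
t 4.4333 gp [ 0.4357 -0.3738  0.1192] rpy [ 3.1386 -0.4246  0.0442] w 0.0333 q [-0.92  0.35  1.78  0.48  0.82  0.31] F [ 4.5 -9.1 -3.6]
tcp target [ 0.4378 -0.3726  0.2002] shift u [ 0.294 -0.007  0.043] minrows 0.8557858690301383 rot u [ 0.005 -0.41  -0.   ] rows 1.717679957546849
t 4.4333 gp [ 0.4357 -0.3738  0.1192] rpy [ 3.1386 -0.4246  0.0442] w 0.0333 q [-0.92  0.35  1.78  0.48  0.82  0.31] F [ 4.5 -9.1 -3.6]
tcp target [ 0.474 -0.371  0.204] shift u [ 0.583 -0.007  0.138] minrows 1.723699243332783 rot u [ 0.005 -0.811 -0.001] rows 3.398065953315878
t 4.4333 gp [ 0.4357 -0.3738  0.1192] rpy [ 3.1386 -0.4246  0.0442] w 0.0333 q [-0.92  0.35  1.78  0.48  0.82  0.31] F [ 4.5 -9.1 -3.6]
tcp target [ 0.5102 -0.3694  0.2002] shift u [ 0.845 -0.008  0.292] minrows 2.572866159670577 rot u [ 5.000e-03 -1.212e+00 -1.000e-03] rows 5.078502390934637
t 4.4333 gp [ 0.4357 -0.3738  0.1192] rpy [ 3.1386 -0.4246  0.0442] w 0.0333 q [-0.92  0.35  1.78  0.48  0.82  0.31] F [ 4.5 -9.1 -3.6]
tcp target [ 0.5449 -0.3679  0.1889] shift u [ 1.07  -0.008  0.497] minrows 3.393753757750071 rot u [ 0.005 -1.613 -0.002] rows 6.758951640720779
```

View pics/s3.png

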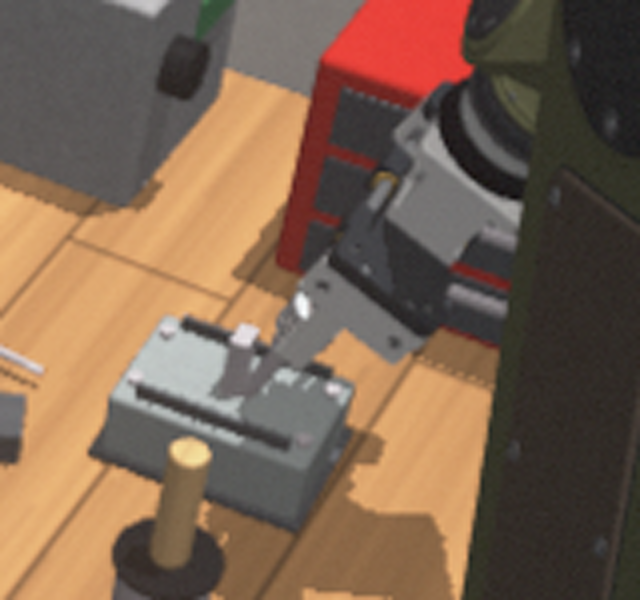

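```bash
python3 -m pendant '[[0,0.008,0,0,0,0,1],[0.1015,0,0.0036,0,-0.1337,0,1],[0.1015,0,0.0036,0,-0.1337,0,1],[0.1015,0,0.0036,0,-0.1337,0,1],[0.1015,0,0.0036,0,-0.1337,0,1],[0.1015,0,0.0036,0,-0.1337,0,1],[0.1015,0,0.0036,0,-0.1337,0,1],[0,0,0,0,0,0,1]]'
python3 -c "
from h import *
lev(0.42,.014)"
```

```text
time_s: 5.15
ee_pos: [0.4758, -0.3719, 0.2047]
eef_rot: [3.14, 0.002, 0.046]
force: [-0.2, -8.6, -5.2]
grip_width: 0.0334
t 5.15 gp [ 0.4757 -0.3721  0.1267] rpy [3.1398e+00 1.7000e-03 4.5900e-02] w 0.0334 q [-0.72  0.51  1.46 -0.    1.17  0.8 ] F [-0.2 -8.6 -5.2]
tcp target [ 0.474 -0.371  0.204] shift u [-0.015 -0.008  0.005] minrows 0.051948301137768466 rot u [0.003 0.003 0.004] rows 0.025086115752103396
```

```bash
python3 -m pendant '[[0,0.01,0,0,0,0,1],[0.1015,0,0.0036,0,-0.1337,0,1],[0.1015,0,0.0036,0,-0.1337,0,1],[0.1015,0,0.0036,0,-0.1337,0,1],[0.1015,0,0.0036,0,-0.1337,0,1],[0.1015,0,0.0036,0,-0.1337,0,1],[0.1015,0,0.0036,0,-0.1337,0,1],[0.008,0,0,0,0,0,1],[0,0,0,0,0,0,1]]'
python3 -c "
from h import *
lev(0.84,.014);grab('side','s4',(360,80,520,230),4)"
```

```text
time_s: 5.9
ee_pos: [0.546, -0.3693, 0.1877]
eef_rot: [-3.139, 0.421, 0.046]
force: [-1.3, 1.8, -6.0]
grip_width: 0.0335
t 5.9 gp [ 0.5142 -0.3705  0.1165] rpy [-3.1386  0.4208  0.0461] w 0.0335 q [-0.59  0.79  1.08 -0.24  1.61  0.97] F [-1.3  1.8 -6. ]
tcp target [ 0.5449 -0.3679  0.1889] shift u [-0.012 -0.012 -0.005] minrows 0.052152636282589315 rot u [-0.004  0.002  0.004] rows 0.02402628661745022
```

View pics/s4.png

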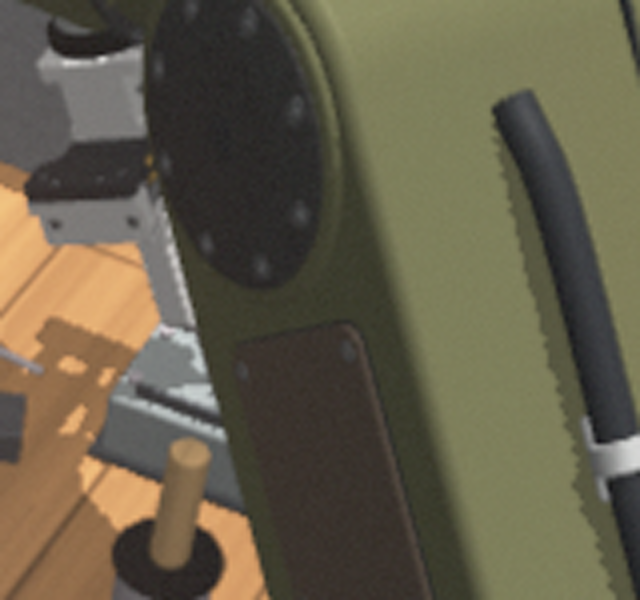

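```bash
python3 -m pendant '[[0.02,0,0,0,0,0,1],[0.02,0,0,0,0,0,1],[0,0,0,0,0,0,1]]'
python3 -c "
from h import *
lev(0.84,.014)"
```

```text
time_s: 6.2
ee_pos: [0.5484, -0.3696, 0.1878]
eef_rot: [-3.138, 0.424, 0.044]
force: [-23.4, 5.5, 4.2]
grip_width: 0.0335
t 6.2 gp [ 0.5163 -0.3707  0.1167] rpy [-3.1382  0.4243  0.0438] w 0.0335 q [-0.59  0.8   1.07 -0.24  1.62  0.97] F [-23.4   5.5   4.2]
tcp target [ 0.5449 -0.3679  0.1889] shift u [-0.03  -0.015  0.003] minrows 0.09724261318733375 rot u [-0.007  0.008 -0.   ] rows 0.044059227089467974
```

```bash
python3 -m pendant '[[-0.025,0,0,0,0,0,1],[0,0,0.03,0,0,0,1],[0,0,0.03,0,0,0,1],[0,0,0.03,0,0,0,1],[0,0,0.03,0,0,0,1],[0,0,0.01,0,0,0,1],[0,0,0,0,0,0,1]]'
python3 -c "
from h import *
lev(0.84,0)"
```

```text
time_s: 6.78
ee_pos: [0.5422, -0.3694, 0.1777]
eef_rot: [3.141, 0.414, 0.044]
force: [1.2, 7.0, 14.9]
grip_width: 0.0336
t 6.7833 gp [ 0.5109 -0.3709  0.1063] rpy [3.1407 0.4137 0.0444] w 0.0336 q [-0.59  0.79  1.11 -0.24  1.58  0.97] F [ 1.2  7.  14.9]
tcp target [ 0.5392 -0.3681  0.1761] shift u [-0.017 -0.012  0.022] minrows 0.08739520351018637 rot u [ 0.002 -0.012  0.001] rows 0.05108371859277656
```

```bash
python3 -m pendant '[[0,0,0,0,0,0,0.5],[0,0,0,0,0,0,0],[0,0,0,0,0,0,-1],[0,0,0,0,0,0,-1],[0,0,0,0,0,0,-1],[0,0,0,0,0,0,-1],[0,0,0,0,0,0,-1],[0,0,0,0,0,0,-1],[0,0,0,0,0,0,-1],[0,0,0,0,0,0,-1]]'
python3 -m pendant '[[0,0,-0.1,0,0,0,-1],[0,0,-0.1,0,0,0,-1],[0,0,-0.1,0,0,0,-1],[0,0,-0.1,0,0,0,-1],[0,0,-0.1,0,0,0,-1],[0,0,-0.1,0,0,0,-1],[0,0,-0.2,0,0,0,-1],[0,0,-0.2,0,0,0,-1],[0,0,-0.3,0,0,0,-1],[0,0,-0.3,0,0,0,-1]]'
python3 -c "
from h import *
go([.44,.19,.25],yaw=np.radians(154.5))"
```

```text
time_s: 7.62
ee_pos: [0.5415, -0.3698, 0.1748]
eef_rot: [-3.141, 0.417, 0.045]
force: [-0.5, 0.7, 1.0]
grip_width: 0.0898
time_s: 8.45
ee_pos: [0.6192, -0.3662, 0.3517]
eef_rot: [-3.141, 0.417, 0.045]
force: [0.5, -1.1, 1.4]
grip_width: 0.0939
t 8.45 gp [ 0.5876 -0.3675  0.2804] rpy [-3.1406  0.4174  0.0447] w 0.0939 q [-0.53  0.89  0.54 -0.25  2.05  0.92] F [ 0.5 -1.1  1.4]
tcp target [0.44  0.19  0.328] shift u [-1.094 -4.696  0.706] minrows 14.02378394318728 rot u [-1.053  0.261 -4.969] rows 21.30880926336211
```

```bash
python3 -c "
from h import *
go([.53,-.25,.28],rpy=[np.pi,0,.0447])"
python3 -m pendant '[[0,0,0,0,0.2,0,-1],[0,0,0,0,0.2,0,-1],[0,0,0,0,0.2,0,-1],[0,0,0,0,0.2,0,-1],[0,0,0,0,0,-0.22,-1],[0,0,0,0,0,-0.22,-1],[0,0,0,0,0,-0.22,-1],[0,0,0,0,0,-0.22,-1],[0,0,0,0,0,-0.22,-1],[0,0,0,0,0,-0.22,-1]]'
python3 -c "
from h import *
go([.44,.354,.2],yaw=np.pi/2)
grab('side','s5');grab('top','t5')"
```

```text
t 8.45 gp [ 0.5876 -0.3675  0.2804] rpy [-3.1406  0.4174  0.0447] w 0.0939 q [-0.53  0.89  0.54 -0.25  2.05  0.92] F [ 0.5 -1.1  1.4]
tcp target [ 0.53  -0.25   0.358] shift u [-0.661 -1.     0.237] minrows 3.5153116199147965 rot u [-0.002  0.797 -0.   ] rows 3.339829768890881
time_s: 9.28
ee_pos: [0.6191, -0.3664, 0.3504]
eef_rot: [3.14, -0.002, 0.741]
force: [-0.5, 0.6, 0.1]
grip_width: 0.0941
t 9.2833 gp [ 0.6193 -0.3664  0.2724] rpy [ 3.1404e+00 -1.8000e-03  7.4140e-01] w 0.0941 q [-0.59  0.69  0.85  0.    1.6   0.24] F [-0.5  0.6  0.1]
tcp target [0.44  0.354 0.278] shift u [ 2.952 -5.436  0.602] minrows 17.886950969604367 rot u [ 0.003 -0.002 -1.584] rows 6.636764316801752
```

View pics/s5.png

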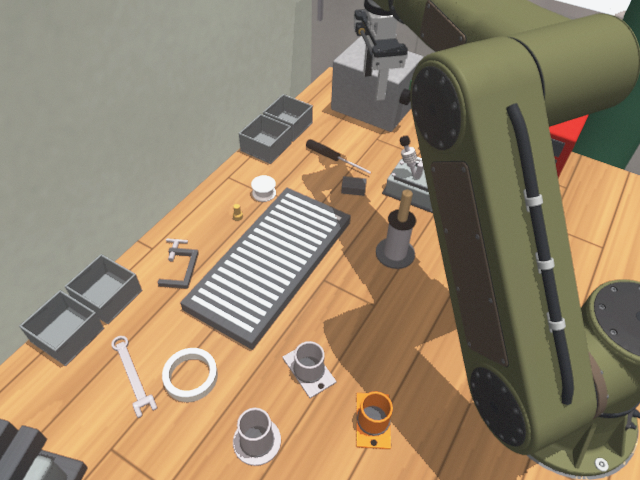

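View pics/t5.png

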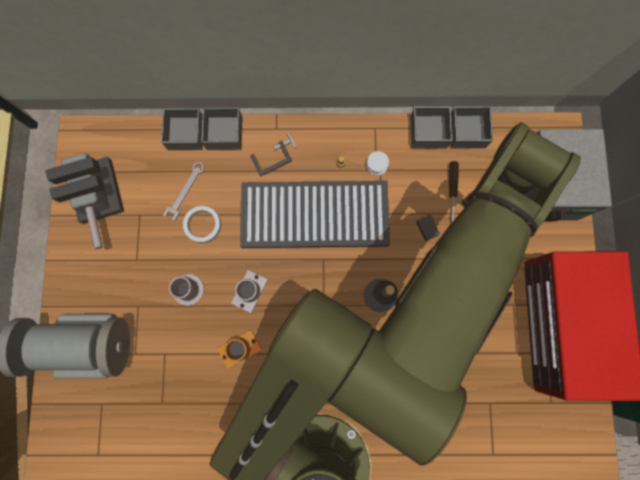

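```bash
python3 -m pendant '[[0,0,0,0,0,-0.198,-1],[0,0,0,0,0,-0.198,-1],[0,0,0,0,0,-0.198,-1],[0,0,0,0,0,-0.198,-1],[0,0,0,0,0,-0.198,-1],[0,0,0,0,0,-0.198,-1],[0,0,0,0,0,-0.198,-1],[0,0,0,0,0,-0.198,-1],[0,0,0,0,0,0,-1]]'
python3 -m pendant '[[0.3,-0.08,0,0,0,0,-1],[0.3,-0.08,0,0,0,0,-1],[0.3,-0.08,0,0,0,0,-1],[0.3,-0.08,0,0,0,0,-1],[0.3,-0.08,0,0,0,0,-1],[0.3,-0.08,0,0,0,0,-1],[0.3,-0.08,0,0,0,0,-1],[0.3,-0.08,0,0,0,0,-1],[0.3,-0.08,0,0,0,0,-1],[0.3,-0.08,0,0,0,0,-1]]'
python3 -m pendant '[[0.3,-0.07,0,0,0,0,-1],[0.3,-0.07,0,0,0,0,-1],[0.3,-0.07,0,0,0,0,-1],[0.3,-0.07,0,0,0,0,-1],[0.3,-0.07,0,0,0,0,-1],[0.3,-0.07,0,0,0,0,-1],[0.3,-0.07,0,0,0,0,-1],[0.3,-0.07,0,0,0,0,-1],[0,0,0,0,0,0,-1]]'
python3 -c "
from h import *
go([.444,.354,.2],yaw=np.pi/2)
grab('side','s6');grab('top','t6')"
```

```text
time_s: 10.13
ee_pos: [0.6192, -0.3664, 0.3504]
eef_rot: [3.139, -0.0, 1.566]
force: [-0.4, -0.5, 0.9]
grip_width: 0.094
time_s: 10.97
ee_pos: [0.5243, -0.0043, 0.3506]
eef_rot: [3.139, -0.0, 1.558]
force: [0.8, 0.2, -0.6]
grip_width: 0.0943
time_s: 11.72
ee_pos: [0.4579, 0.2871, 0.3503]
eef_rot: [3.14, -0.001, 1.562]
force: [-0.4, -0.5, 0.7]
grip_width: 0.0941
t 11.7167 gp [0.458  0.2872 0.2723] rpy [ 3.1396e+00 -1.3000e-03  1.5624e+00] w 0.0941 q [0.49 0.24 1.48 0.   1.41 0.5 ] F [-0.4 -0.5  0.7]
tcp target [0.444 0.354 0.278] shift u [ 0.555 -0.121  0.603] minrows 2.384339331152865 rot u [ 0.004 -0.002 -0.016] rows 0.06989059777608551
```

View pics/s6.png

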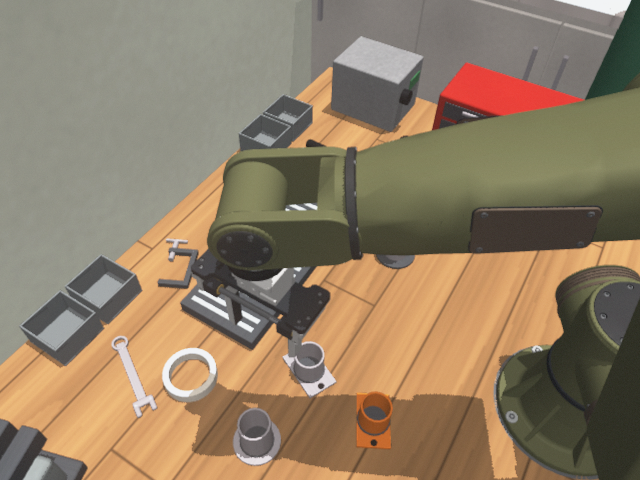

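View pics/t6.png

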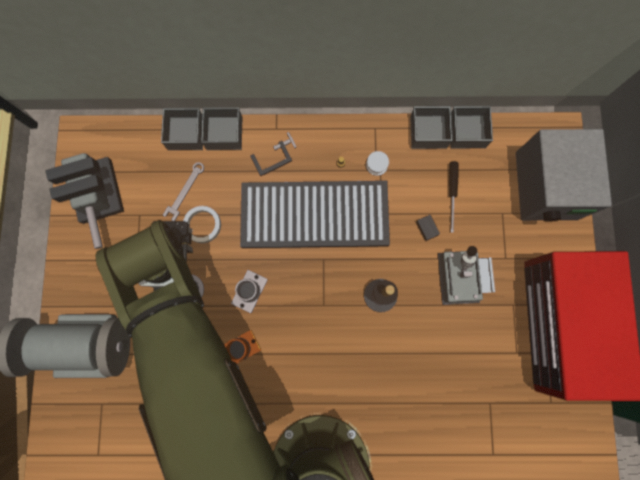

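```bash
python3 -m pendant '[[0.185,-0.04,0,0,0,-0.016,-1],[0.185,-0.04,0,0,0,0,-1],[0.185,-0.04,0,0,0,0,-1],[0,0,0.2,0,0,0,-1],[0,0,0.2,0,0,0,-1],[0,0,0.2,0,0,0,-1],[0,0,0.1,0,0,0,-1],[0,0,0,0,0,0,-1]]'
python3 -c "
from h import *
go([.4435,.3535,.062],yaw=np.pi/2)
grab('side','s7',(180,320,380,470),4)"
```

```text
time_s: 12.48
ee_pos: [0.4454, 0.3479, 0.264]
eef_rot: [-3.14, 0.002, 1.57]
force: [-0.2, -0.2, -0.2]
grip_width: 0.0936
t 12.4833 gp [0.4453 0.3477 0.186 ] rpy [-3.1405e+00  2.1000e-03  1.5697e+00] w 0.0936 q [ 0.6   0.37  1.52 -0.    1.25  0.6 ] F [-0.2 -0.2 -0.2]
tcp target [0.4435 0.3535 0.14  ] shift u [ 0.049 -0.015  1.033] minrows 2.9769409435614826 rot u [-0.002  0.004 -0.002] rows 0.020667383378399396
```

View pics/s7.png

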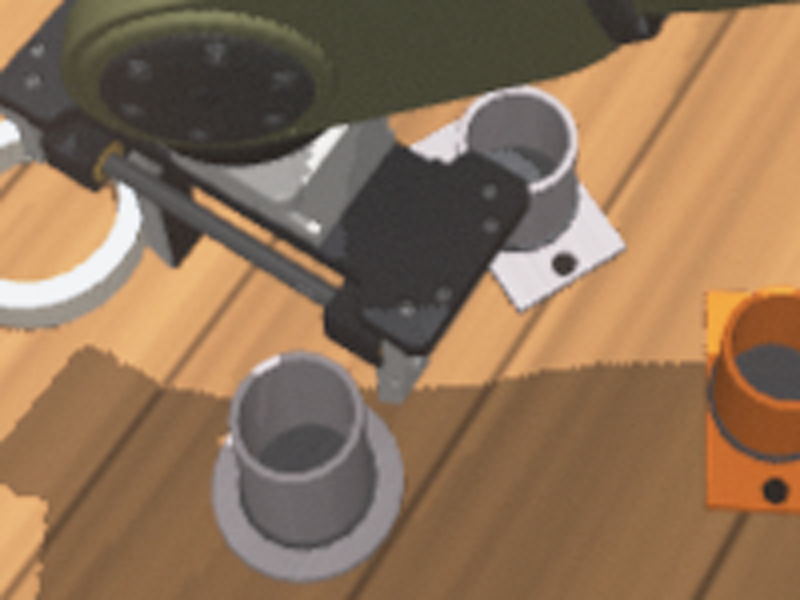

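```bash
python3 -m pendant '[[0.049,-0.015,0,0,0,0,-1],[0,0,0.15,0,0,0,-1],[0,0,0.15,0,0,0,-1],[0,0,0.15,0,0,0,-1],[0,0,0.15,0,0,0,-1],[0,0,0.15,0,0,0,-1],[0,0,0.15,0,0,0,-1],[0,0,0.133,0,0,0,-1],[0,0,0,0,0,0,-1]]'
python3 -m pendant '[[0,0,0,0,0,0,0],[0,0,0,0,0,0,0.3],[0,0,0,0,0,0,0.6],[0,0,0,0,0,0,0.6],[0,0,0,0,0,0,1],[0,0,0,0,0,0,1],[0,0,0,0,0,0,1],[0,0,0,0,0,0,1],[0,0,0,0,0,0,1]]' 25
python3 -c "
from h import *
go([.4435,.3535,.062],yaw=np.pi/2)"
```

```text
time_s: 13.28
ee_pos: [0.4436, 0.355, 0.141]
eef_rot: [3.141, 0.001, 1.573]
force: [0.0, 0.3, -0.6]
grip_width: 0.0939
time_s: 14.03
ee_pos: [0.4441, 0.3552, 0.1428]
eef_rot: [3.139, -0.001, 1.574]
force: [0.7, 0.7, 5.3]
grip_width: 0.0545
t 14.0333 gp [0.4443 0.3552 0.0648] rpy [ 3.1388e+00 -8.0000e-04  1.5735e+00] w 0.0545 q [ 0.61  0.52  1.61 -0.    1.01  0.61] F [0.7 0.7 5.3]
tcp target [0.4435 0.3535 0.14  ] shift u [-0.014 -0.005  0.023] minrows 0.07857283125037931 rot u [ 0.005 -0.001  0.005] rows 0.03214816660486163
```

```bash
python3 -m pendant '[[0,0,-0.05,0,0,0,1],[0,0,-0.1,0,0,0,1],[0,0,-0.15,0,0,0,1],[0,0,-0.15,0,0,0,1],[0,0,-0.15,0,0,0,1],[0,0,-0.15,0,0,0,1],[0,0,-0.1,0,0,0,1],[0,0,-0.05,0,0,0,1]]'
python3 -m pendant '[[-0.1,0.08,0,0,0,0,1],[-0.2,0.16,0,0,0,0,1],[-0.25,0.2,0,0,0,0,1],[-0.25,0.2,0,0,0,0,1],[-0.25,0.2,0,0,0,0,1],[-0.25,0.2,0,0,0,0,1],[-0.25,0.2,0,0,0,0,1],[-0.25,0.2,0,0,0,0,1],[-0.2,0.12,0,0,0,0,1],[0,0,0,0,0,0,1]]'
python3 -c "
from h import *
go([.635,.11,.0948],yaw=np.pi/2)
grab('side','s8')"
```

```text
time_s: 14.7
ee_pos: [0.4437, 0.3551, 0.2524]
eef_rot: [3.138, -0.001, 1.574]
force: [0.3, -0.8, -4.8]
grip_width: 0.0546
time_s: 15.53
ee_pos: [0.6333, 0.1108, 0.2495]
eef_rot: [3.141, 0.001, 1.569]
force: [-0.1, 0.2, -5.0]
grip_width: 0.0542
t 15.5333 gp [0.6334 0.1107 0.1715] rpy [3.1406e+00 9.0000e-04 1.5691e+00] w 0.0542 q [ 0.12  0.55  1.29 -0.    1.3   0.12] F [-0.1  0.2 -5. ]
tcp target [0.635  0.11   0.1728] shift u [-0.006  0.013  0.639] minrows 1.8392241136712655 rot u [ 0.002  0.002 -0.003] rows 0.0173357258361849
```

View pics/s8.png

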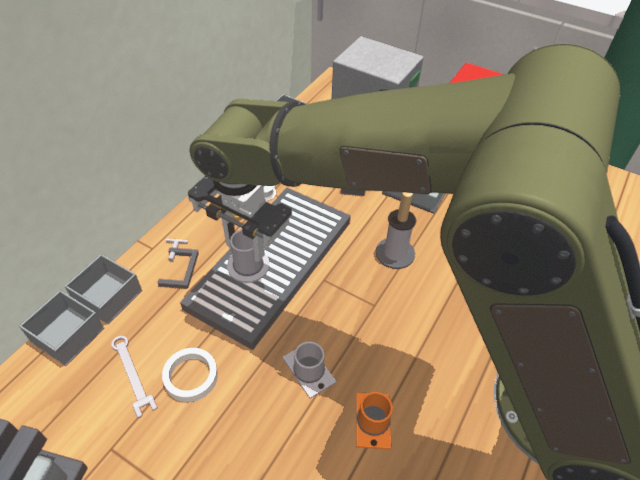

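```bash
python3 -m pendant '[[-0.006,0.013,0.1,0,0,0,1],[0,0,0.15,0,0,0,1],[0,0,0.15,0,0,0,1],[0,0,0.1,0,0,0,1],[0,0,0.06,0,0,0,1],[0,0,0.03,0,0,0,1],[0,0,0.02,0,0,0,1],[0,0,0.015,0,0,0,1],[0,0,0,0,0,0,1]]'
python3 -c "
from h import *
go([.635,.11,.0948],yaw=np.pi/2)"
```

```text
time_s: 16.33
ee_pos: [0.6333, 0.115, 0.176]
eef_rot: [3.139, -0.0, 1.574]
force: [0.4, 0.4, -4.7]
grip_width: 0.0546
t 16.3333 gp [0.6336 0.115  0.098 ] rpy [ 3.1388e+00 -4.0000e-04  1.5737e+00] w 0.0546 q [0.12 0.62 1.36 0.   1.16 0.12] F [ 0.4  0.4 -4.7]
tcp target [0.635  0.11   0.1728] shift u [-0.041  0.014  0.027] minrows 0.14729061699796409 rot u [ 0.005 -0.001  0.005] rows 0.032399753063690584
```

```bash
python3 -m pendant '[[0,0,0.01,0,0,0,1],[0,0,0.01,0,0,0,1],[0,0,0.01,0,0,0,1],[0,0,0,0,0,0,1]]'
python3 -m pendant '[[0,0,0.01,0,0,0,1],[0,0,0,0,0,0,1]]'
```

```text
time_s: 16.67
ee_pos: [0.6335, 0.1147, 0.1729]
eef_rot: [3.138, -0.0, 1.573]
force: [-0.1, -1.9, 2.7]
grip_width: 0.0545
time_s: 16.83
ee_pos: [0.6336, 0.1146, 0.1727]
eef_rot: [3.137, -0.0, 1.573]
force: [-3.7, -3.3, 11.9]
grip_width: 0.0546
```

Seated. Release, lift, and look.

```bash
python3 -m pendant '[[0,0,-0.01,0,0,0,0.3],[0,0,0,0,0,0,0],[0,0,0,0,0,0,-1],[0,0,0,0,0,0,-1],[0,0,0,0,0,0,-1],[0,0,0,0,0,0,-1],[0,0,0,0,0,0,-1],[0,0,0,0,0,0,-1]]'
python3 -m pendant '[[0,0,-0.1,0,0,0,-1],[0,0,-0.15,0,0,0,-1],[0,0,-0.2,0,0,0,-1],[0,0,-0.2,0,0,0,-1],[0,0,-0.2,0,0,0,-1],[0,0,-0.1,0,0,0,-1]]'
python3 -m pendant '[[0.05,-0.25,0,0,0,0,-1],[0.05,-0.25,0,0,0,0,-1],[0.05,-0.25,0,0,0,0,-1],[0.05,-0.25,0,0,0,0,-1],[0.1,-0.25,0,0,0,0,-1],[0.1,-0.25,0,0,0,0,-1],[0.1,-0.1,0,0,0,0,-1],[0,0,0,0,0,0,-1]]'
python3 -c "
from h import *
go([.439,.1885,.045],yaw=np.pi/2)
grab('side','s9')
grab('top','t9')"
```

```text
time_s: 17.5
ee_pos: [0.6332, 0.1148, 0.172]
eef_rot: [3.14, -0.0, 1.574]
force: [0.5, 0.3, 1.0]
grip_width: 0.0911
time_s: 18.0
ee_pos: [0.6333, 0.1149, 0.2903]
eef_rot: [3.135, -0.001, 1.574]
force: [0.8, 0.0, 0.2]
grip_width: 0.0942
time_s: 18.67
ee_pos: [0.4389, 0.1756, 0.2863]
eef_rot: [3.139, -0.001, 1.575]
force: [0.4, 0.3, -0.4]
grip_width: 0.0939
t 18.6667 gp [0.4391 0.1756 0.2083] rpy [ 3.1388e+00 -8.0000e-04  1.5754e+00] w 0.0939 q [ 0.3   0.14  1.75 -0.    1.24  0.3 ] F [ 0.4  0.3 -0.4]
tcp target [0.439  0.1885 0.123 ] shift u [ 0.107 -0.002  1.361] minrows 3.9287867193344783 rot u [ 0.005 -0.002  0.009] rows 0.04360148948749221
```

View pics/s9.png

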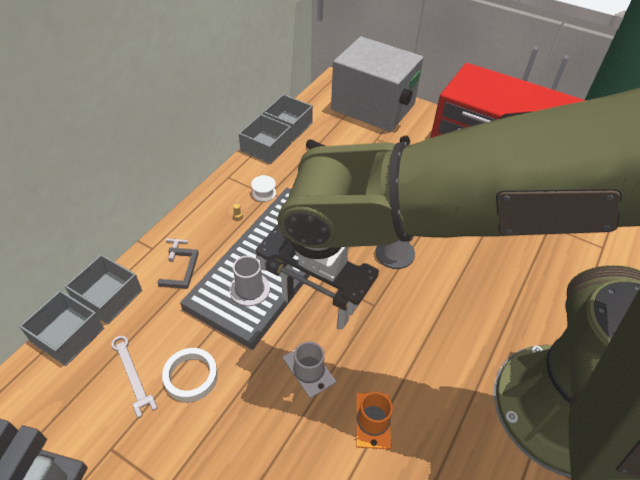

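View pics/t9.png

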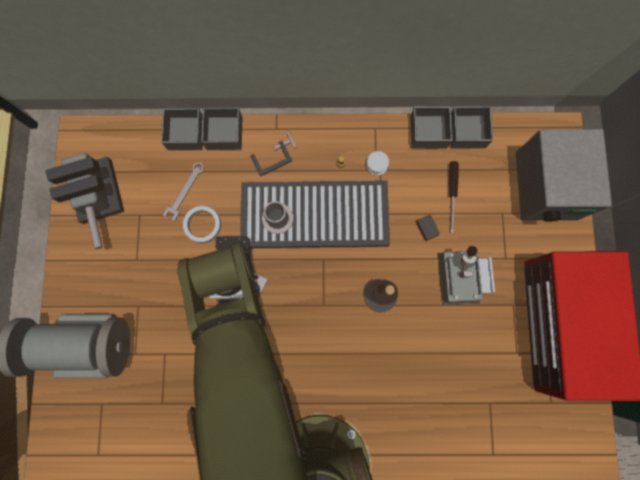

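```bash
python3 -m pendant '[[0.107,0,0.1,0,0,0,-1],[0,0,0.2,0,0,0,-1],[0,0,0.2,0,0,0,-1],[0,0,0.2,0,0,0,-1],[0,0,0.2,0,0,0,-1],[0,0,0.15,0,0,0,-1],[0,0,0.15,0,0,0,-1],[0,0,0.1,0,0,0,-1],[0,0,0.06,0,0,0,-1],[0,0,0,0,0,0,-1]]'
python3 -m pendant '[[0,0,0,0,0,0,0],[0,0,0,0,0,0,0.3],[0,0,0,0,0,0,0.6],[0,0,0,0,0,0,0.6],[0,0,0,0,0,0,1],[0,0,0,0,0,0,1],[0,0,0,0,0,0,1],[0,0,0,0,0,0,1],[0,0,0,0,0,0,1]]' 25
python3 -c "
from h import *
go([.439,.1885,.045],yaw=np.pi/2)"
```

```text
time_s: 19.6
ee_pos: [0.4414, 0.1865, 0.121]
eef_rot: [-3.141, 0.001, 1.573]
force: [0.6, 0.4, 0.0]
grip_width: 0.0939
time_s: 20.35
ee_pos: [0.4411, 0.1872, 0.1228]
eef_rot: [3.139, -0.0, 1.574]
force: [-2.5, -1.1, 5.7]
grip_width: 0.0564
t 20.35 gp [0.4413 0.1872 0.0448] rpy [ 3.1393e+00 -4.0000e-04  1.5736e+00] w 0.0564 q [ 0.33  0.39  1.88 -0.    0.87  0.32] F [-2.5 -1.1  5.7]
tcp target [0.439  0.1885 0.123 ] shift u [ 0.011 -0.018 -0.002] minrows 0.060343167368351894 rot u [ 0.004 -0.001  0.005] rows 0.029284143266588136
```

```bash
python3 -m pendant '[[0,0,-0.05,0,0,0,1],[0,0,-0.1,0,0,0,1],[0,0,-0.15,0,0,0,1],[0,0,-0.15,0,0,0,1],[0,0,-0.2,0,0,0,1],[0,0,-0.15,0,0,0,1],[0,0,-0.1,0,0,0,1],[0,0,-0.05,0,0,0,1]]'
python3 -m pendant '[[-0.1,0.08,0,0,0,0,1],[-0.2,0.16,0,0,0,0,1],[-0.25,0.2,0,0,0,0,1],[-0.25,0.22,0,0,0,0,1],[-0.25,0.22,0,0,0,0,1],[-0.25,0.22,0,0,0,0,1],[-0.25,0.2,0,0,0,0,1],[-0.2,0.18,0,0,0,0,1],[-0.14,0.12,0,0,0,0,1],[0,0,0,0,0,0,1]]'
python3 -c "
from h import *
go([.635,-.04,.0768],yaw=np.pi/2)"
```

```text
time_s: 21.02
ee_pos: [0.4411, 0.1872, 0.2382]
eef_rot: [3.138, -0.001, 1.574]
force: [-0.8, -0.2, -2.6]
grip_width: 0.0557
time_s: 21.85
ee_pos: [0.6349, -0.0426, 0.2353]
eef_rot: [3.141, 0.0, 1.57]
force: [-1.4, 0.3, -3.8]
grip_width: 0.056
t 21.85 gp [ 0.635  -0.0426  0.1573] rpy [3.1407e+00 1.0000e-04 1.5703e+00] w 0.056 q [-0.12  0.55  1.33 -0.    1.26 -0.12] F [-1.4  0.3 -3.8]
tcp target [ 0.635  -0.04    0.1548] shift u [0.022 0.    0.671] minrows 1.9308081945742026 rot u [ 0.002  0.    -0.001] rows 0.008159048558653358
```

```bash
python3 -m pendant '[[0,0,0.1,0,0,0,1],[0,0,0.15,0,0,0,1],[0,0,0.15,0,0,0,1],[0,0,0.1,0,0,0,1],[0,0,0.06,0,0,0,1],[0,0,0.04,0,0,0,1],[0,0,0.03,0,0,0,1],[0,0,0.02,0,0,0,1],[0,0,0.01,0,0,0,1],[0,0,0,0,0,0,1]]'
python3 -m pendant '[[0,0,0.01,0,0,0,1],[0,0,0,0,0,0,1]]'
```

```text
time_s: 22.68
ee_pos: [0.6338, -0.0391, 0.1579]
eef_rot: [3.139, -0.0, 1.574]
force: [0.2, 0.4, -2.9]
grip_width: 0.0559
time_s: 22.85
ee_pos: [0.6337, -0.0392, 0.1566]
eef_rot: [3.139, -0.0, 1.573]
force: [-0.2, -0.8, -3.8]
grip_width: 0.0562
```

```bash
python3 -m pendant '[[0,0,0.01,0,0,0,1],[0,0,0.01,0,0,0,1],[0,0,0,0,0,0,1]]'
python3 -m pendant '[[0,0,0.008,0,0,0,1],[0,0,0,0,0,0,1]]'
```

```text
time_s: 23.1
ee_pos: [0.6336, -0.0391, 0.1538]
eef_rot: [3.14, -0.0, 1.574]
force: [0.2, 0.4, -4.2]
grip_width: 0.0563
time_s: 23.27
ee_pos: [0.6337, -0.0391, 0.1529]
eef_rot: [3.14, -0.0, 1.574]
force: [-0.2, -0.0, -3.5]
grip_width: 0.0562
```

```bash
python3 -m pendant '[[0,0,0.01,0,0,0,1],[0,0,0,0,0,0,1]]'
python3 -m pendant '[[0,0,0.01,0,0,0,1],[0,0,0,0,0,0,1]]'
```

```text
time_s: 23.43
ee_pos: [0.6337, -0.0391, 0.1528]
eef_rot: [3.139, -0.0, 1.574]
force: [-4.0, 0.1, 5.7]
grip_width: 0.0562
time_s: 23.6
ee_pos: [0.6337, -0.0391, 0.1527]
eef_rot: [3.139, -0.0, 1.574]
force: [-10.7, 0.2, 17.3]
grip_width: 0.056
```

```bash
python3 -m pendant '[[0,0,-0.015,0,0,0,0.3],[0,0,0,0,0,0,0],[0,0,0,0,0,0,-1],[0,0,0,0,0,0,-1],[0,0,0,0,0,0,-1],[0,0,0,0,0,0,-1],[0,0,0,0,0,0,-1],[0,0,0,0,0,0,-1]]'
python3 -m pendant '[[0,0,-0.1,0,0,0,-1],[0,0,-0.15,0,0,0,-1],[0,0,-0.2,0,0,0,-1],[0,0,-0.3,0,0,0,-1],[0,0,-0.3,0,0,0,-1],[0,0,-0.3,0,0,0,-1],[0,0,-0.15,0,0,0,-1],[0,0,0,0,0,0,-1]]'
python3 -m pendant '[[-0.15,-0.25,0,0,0,0,-1],[-0.15,-0.25,0,0,0,0,-1],[-0.15,-0.25,0,0,0,0,-1],[-0.15,-0.25,0,0,0,0,-1],[-0.15,-0.25,0,0,0,0,-1],[-0.15,-0.25,0,0,0,0,-1],[-0.1,-0.22,0,0,0,0,-1],[0,0,0,0,0,0,-1]]'
python3 -c "
from h import *
go([.427,-.162,.165],yaw=np.pi/2)
grab('side','s10')
grab('top','t10')"
```

```text
time_s: 24.27
ee_pos: [0.6337, -0.0391, 0.1525]
eef_rot: [3.139, -0.0, 1.574]
force: [0.2, -0.3, 0.5]
grip_width: 0.0918
time_s: 24.93
ee_pos: [0.6337, -0.0392, 0.3387]
eef_rot: [3.131, 0.001, 1.574]
force: [-0.1, -0.1, 0.9]
grip_width: 0.0942
time_s: 25.6
ee_pos: [0.424, -0.161, 0.3321]
eef_rot: [3.14, 0.0, 1.571]
force: [0.3, 0.0, 0.5]
grip_width: 0.094
t 25.6 gp [ 0.4241 -0.161   0.2541] rpy [3.14   0.     1.5712] w 0.094 q [-0.44  0.06  1.74  0.    1.35 -0.44] F [0.3 0.  0.5]
tcp target [ 0.427 -0.162  0.243] shift u [-0.008  0.024  0.742] minrows 2.1378317448083117 rot u [0.003 0.    0.001] rows 0.013278514676825006
```

View pics/s10.png

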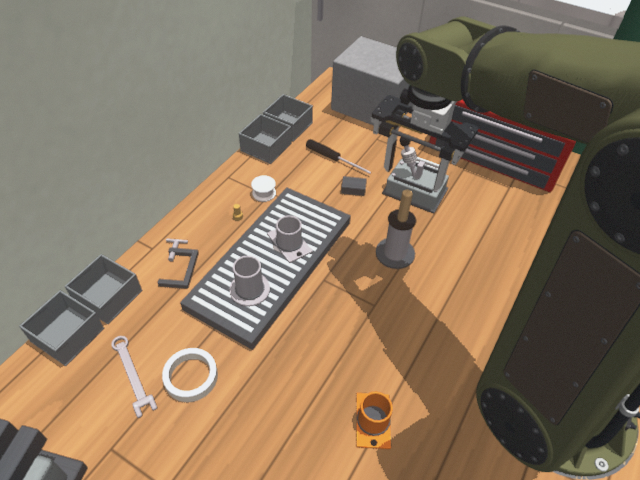

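View pics/t10.png

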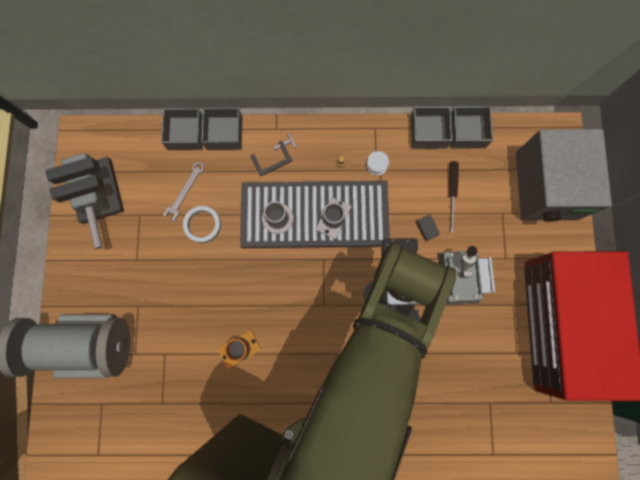

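```bash
python3 - <<'E'
import cv2
s=cv2.imread('pics/s10.png');t=cv2.imread('pics/t10.png')
cv2.imwrite('pics/cs10.png',cv2.resize(s[200:340,200:340],None,fx=5,fy=5,interpolation=cv2.INTER_CUBIC))
cv2.imwrite('pics/ct10.png',cv2.resize(t[170:260,235:395],None,fx=5,fy=5,interpolation=cv2.INTER_CUBIC))
cv2.imwrite('pics/cg10.png',cv2.resize(s[130:215,380:460],None,fx=7,fy=7,interpolation=cv2.INTER_CUBIC))
E
```

```text
(no output)
```

View pics/cs10.png

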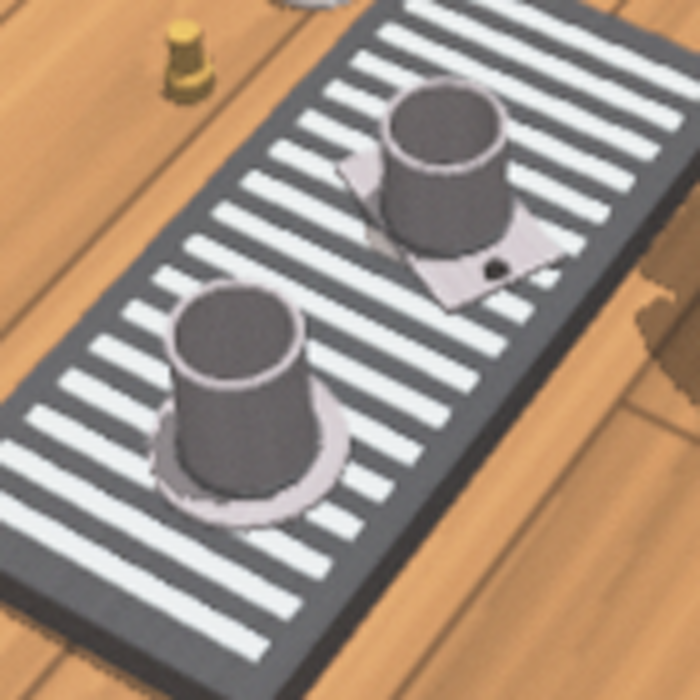

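View pics/ct10.png

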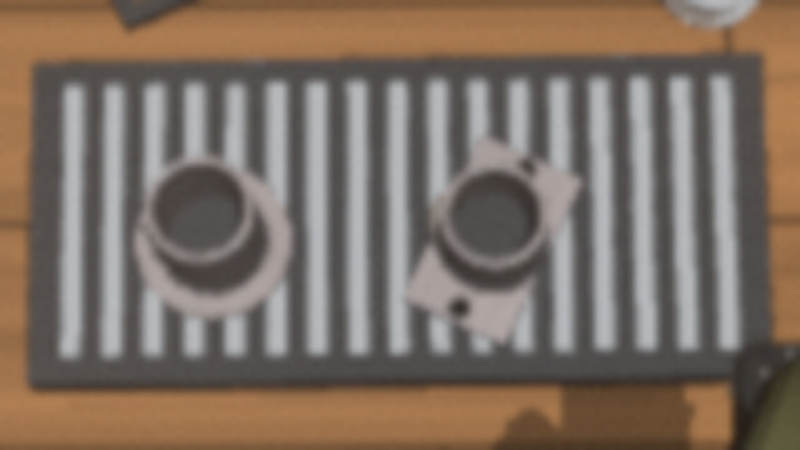

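View pics/cg10.png

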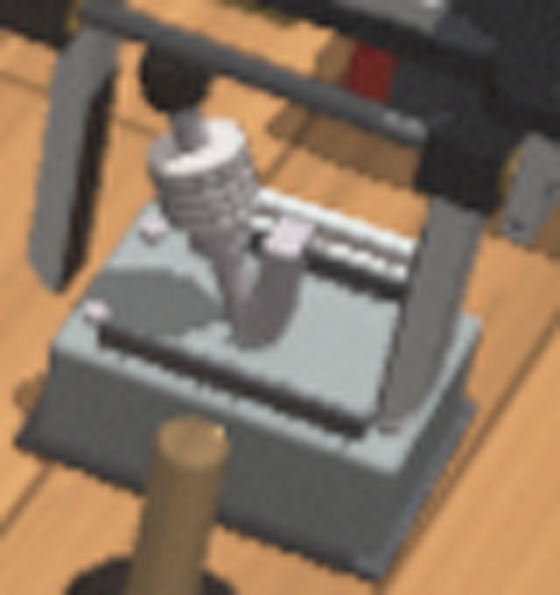

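```bash
python3 - <<'E'
from h import *
a=.42;u=R.from_euler('z',GY).apply([np.sin(a),0,np.cos(a)])
for r in(.069,.095,.119,.131): print(r,(proj('side',H+u*r)-[380,130])*7)
S=lambda x,y:(200+x/5,200+y/5); T=lambda x,y:(235+x/5,170+y/5)
print('mid',onz('side',S(235,334),.11),onz('top',T(200,211),.11))
print('short',onz('side',S(444,123),.092),onz('top',T(490,218),.092))
E
```

```text
0.069 [[207.02478698 210.1269866 ]]
0.095 [[188.64179944 146.59667857]]
0.119 [[171.29326821  86.6413786 ]]
0.131 [[162.47852794  56.17825811]]
mid [0.63088276 0.11253226 0.11      ] [0.63186736 0.11231414 0.11      ]
short [ 0.6325221  -0.03857443  0.092     ] [ 0.63173606 -0.03472372  0.092     ]
```

```bash
python3 -m pendant '[[-0.008,0.024,0.1,0,0,0,-1],[0,0,0.15,0,0,0,-1],[0,0,0.15,0,0,0,-1],[0,0,0.15,0,0,0,-1],[0,0,0.1,0,0,0,-1],[0,0,0.08,0,0,0,-1],[0,0,0,0,0,0,-1]]'
python3 -c "
from h import *
go([.427,-.162,.165],yaw=np.pi/2)
grab('side','s11',(340,120,460,270),4)"
```

```text
time_s: 26.28
ee_pos: [0.4305, -0.16, 0.2425]
eef_rot: [-3.141, -0.002, 1.574]
force: [0.0, -0.4, 0.5]
grip_width: 0.0943
t 26.2833 gp [ 0.4304 -0.1599  0.1645] rpy [-3.1410e+00 -1.7000e-03  1.5744e+00] w 0.0943 q [-0.44  0.16  1.84  0.    1.14 -0.44] F [ 0.  -0.4  0.5]
tcp target [ 0.427 -0.162  0.243] shift u [-0.016 -0.029 -0.004] minrows 0.09622416399423225 rot u [-0.001 -0.003  0.007] rows 0.03219630887510893
```

View pics/s11.png

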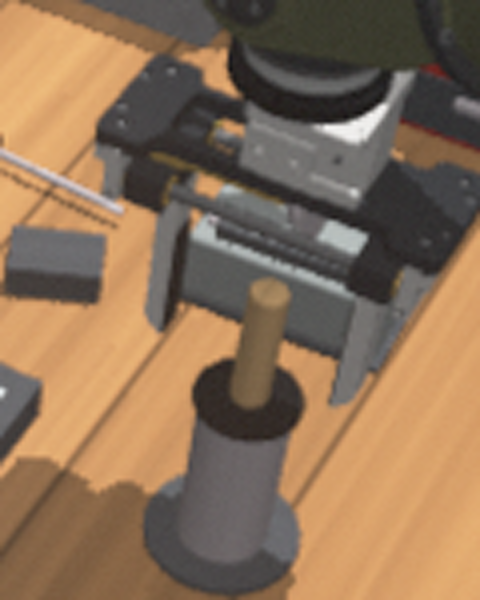

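```bash
python3 -m pendant '[[-0.012,-0.025,0,0,0,0,-1],[0,0,0,0,0,0,0],[0,0,0,0,0,0,0.4],[0,0,0,0,0,0,0.7],[0,0,0,0,0,0,0.7],[0,0,0,0,0,0,0.7],[0,0,0,0,0,0,0.7],[0,0,0,0,0,0,1],[0,0,0,0,0,0,1],[0,0,0,0,0,0,1]]' 30
python3 -m pendant '[[0,0,0,0,0,0,1],[0,0,0,0,0,0,1],[0,0,0,0,0,0,1],[0,0,0,0,0,0,1],[0,0,0,0,0,0,1],[0,0,0,0,0,0,1]]' 30
python3 -c "
from h import *
go([.427,-.162,.165],yaw=np.pi/2)
grab('side','s12',(340,120,460,270),4)"
```

```text
time_s: 27.17
ee_pos: [0.4273, -0.1621, 0.2444]
eef_rot: [3.139, -0.0, 1.574]
force: [0.2, -0.5, 0.1]
grip_width: 0.0373
time_s: 27.67
ee_pos: [0.4273, -0.1621, 0.2443]
eef_rot: [3.14, -0.0, 1.574]
force: [0.2, -0.5, -1.6]
grip_width: 0.0214
t 27.6667 gp [ 0.4274 -0.1621  0.1663] rpy [ 3.1395e+00 -4.0000e-04  1.5736e+00] w 0.0214 q [-0.44  0.15  1.84  0.    1.14 -0.45] F [ 0.2 -0.5 -1.6]
tcp target [ 0.427 -0.162  0.243] shift u [ 0.001 -0.002  0.011] minrows 0.032297627630378196 rot u [ 0.004 -0.001  0.005] rows 0.02773528315797774
```

View pics/s12.png

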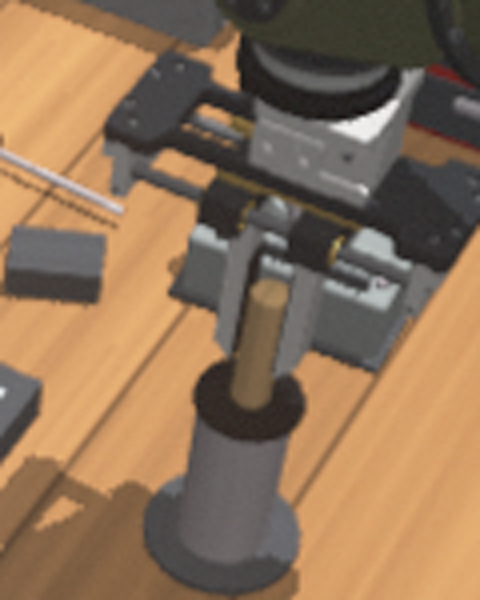

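```bash
python3 -m pendant '[[0,0,-0.05,0,0,0,1],[0,0,-0.1,0,0,0,1],[0,0,-0.15,0,0,0,1],[0,0,-0.15,0,0,0,1],[0,0,-0.15,0,0,0,1],[0,0,-0.15,0,0,0,1],[0,0,-0.15,0,0,0,1],[0,0,-0.15,0,0,0,1],[0,0,-0.12,0,0,0,1],[0,0,0,0,0,0,1]]'
python3 -c "
from h import *
go([.6325,.1135,.312],yaw=np.pi/2)
grab('side','s13',(300,60,500,270),3)"
```

```text
time_s: 28.55
ee_pos: [0.4272, -0.1623, 0.3878]
eef_rot: [3.135, 0.002, 1.573]
force: [-0.1, -1.3, -0.2]
grip_width: 0.0215
t 28.55 gp [ 0.4277 -0.1624  0.3098] rpy [3.1354e+00 1.6000e-03 1.5735e+00] w 0.0215 q [-0.44  0.03  1.64  0.    1.47 -0.45] F [-0.1 -1.3 -0.2]
tcp target [0.6325 0.1135 0.39  ] shift u [ 2.293  1.717 -0.012] minrows 8.244460276577355 rot u [0.012 0.003 0.005] rows 0.055493951969606374
```

View pics/s13.png

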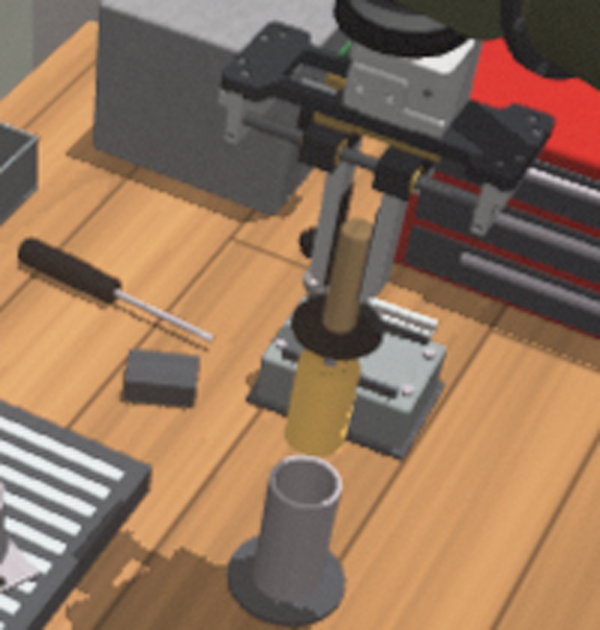

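```bash
python3 -m pendant '[[0.1,0.08,0,0,0,0,1],[0.2,0.15,0,0,0,0,1],[0.25,0.19,0,0,0,0,1],[0.25,0.19,0,0,0,0,1],[0.25,0.19,0,0,0,0,1],[0.25,0.19,0,0,0,0,1],[0.25,0.19,0,0,0,0,1],[0.25,0.19,0,0,0,0,1],[0.25,0.19,0,0,0,0,1],[0.15,0.1,0,0,0,0,1]]'
python3 -m pendant '[[0.09,0.06,0,0,0,0,1],[0,0,0,0,0,0,1],[0,0,0,0,0,0,1]]'
python3 -c "
from h import *
go([.6325,.1135,.312],yaw=np.pi/2)
grab('side','s14',(160,80,360,290),3)
grab('top','t14',(200,130,360,250),5)"
```

```text
time_s: 29.43
ee_pos: [0.6267, 0.1053, 0.383]
eef_rot: [-3.141, -0.0, 1.575]
force: [-0.2, -0.3, -1.5]
grip_width: 0.0219
time_s: 29.68
ee_pos: [0.6326, 0.1133, 0.3837]
eef_rot: [-3.141, 0.0, 1.574]
force: [0.2, -1.3, -2.3]
grip_width: 0.0217
t 29.6833 gp [0.6326 0.1133 0.3057] rpy [-3.1415e+00  1.0000e-04  1.5743e+00] w 0.0217 q [ 0.12  0.48  1.1  -0.    1.57  0.12] F [ 0.2 -1.3 -2.3]
tcp target [0.6325 0.1135 0.39  ] shift u [ 0.001 -0.001 -0.053] minrows 0.15215179131975595 rot u [-0.     0.     0.007] rows 0.02793488902530984
```

View pics/s14.png

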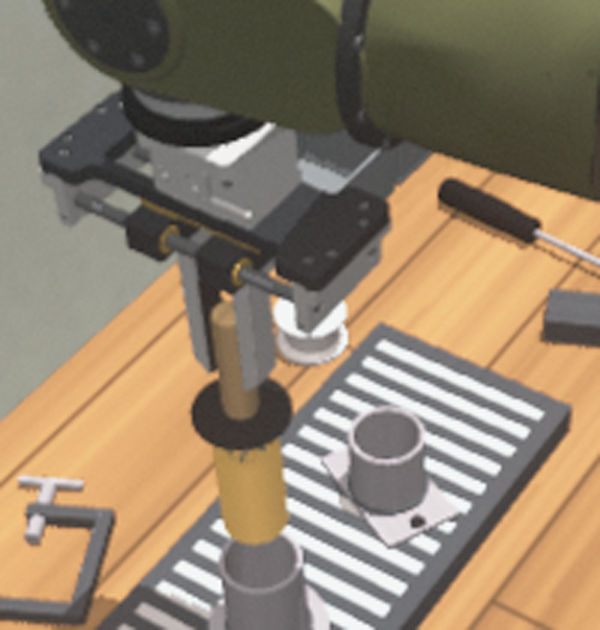

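View pics/t14.png

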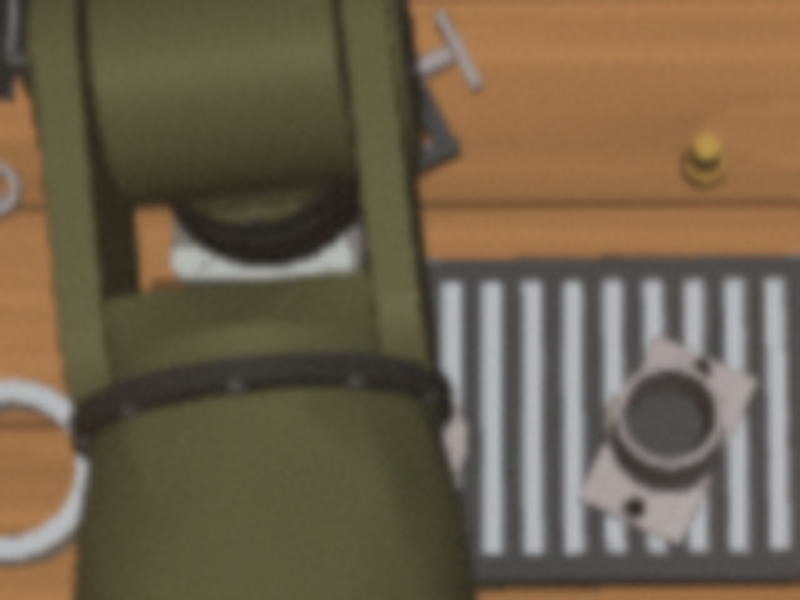

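```bash
python3 - <<'E'
from h import *
f=lambda p:(proj('side',p)-[160,80])*3
print('tip',f([.6326,.1133,.146]),'75up',f([.6326,.1133,.221]),'guard',f([.6326,.1133,.252]),'top',f([.6326,.1133,.333]),'mouth',f([.6325,.1135,.11]))
E
```

```text
tip [[253.6718146  525.55054766]] 75up [[243.46276845 447.42235098]] guard [[238.88683496 412.40346411]] top [[225.79044363 312.1788767 ]] mouth [[258.1249372  560.34252032]]
```

```bash
python3 -m pendant '[[0,0,0.05,0,0,0,1],[0,0,0.1,0,0,0,1],[0,0,0.1,0,0,0,1],[0,0,0.1,0,0,0,1],[0,0,0.1,0,0,0,1],[0,0,0.1,0,0,0,1],[0,0,0.1,0,0,0,1],[0,0,0.1,0,0,0,1],[0,0,0.05,0,0,0,1],[0,0,0,0,0,0,1]]'
python3 -m pendant '[[0,0,0.04,0,0,0,1],[0,0,0.03,0,0,0,1],[0,0,0,0,0,0,1]]'
```

```text
time_s: 30.62
ee_pos: [0.6326, 0.1132, 0.2874]
eef_rot: [-3.141, 0.0, 1.574]
force: [0.5, -0.4, -0.6]
grip_width: 0.0215
time_s: 30.87
ee_pos: [0.6328, 0.1133, 0.2805]
eef_rot: [3.14, -0.0, 1.574]
force: [-0.6, 0.2, -1.5]
grip_width: 0.0214
```

```bash
python3 -m pendant '[[0,0,0.03,0,0,0,1],[0,0,0.02,0,0,0,1],[0,0,0,0,0,0,1]]'
python3 -m pendant '[[0,0,0.01,0,0,0,1],[0,0,0,0,0,0,1]]'
```

```text
time_s: 31.12
ee_pos: [0.6328, 0.1132, 0.2744]
eef_rot: [3.14, -0.0, 1.574]
force: [0.1, 0.3, -0.7]
grip_width: 0.0215
time_s: 31.28
ee_pos: [0.6329, 0.1132, 0.2736]
eef_rot: [3.139, -0.0, 1.574]
force: [-0.7, 0.4, -1.6]
grip_width: 0.0223
```

```bash
python3 -m pendant '[[0,0,0.01,0,0,0,1],[0,0,0,0,0,0,1]]'
python3 -m pendant '[[0,0,0.01,0,0,0,1],[0,0,0,0,0,0,1]]'
```

```text
time_s: 31.45
ee_pos: [0.633, 0.1133, 0.2733]
eef_rot: [3.138, -0.0, 1.574]
force: [-0.3, -0.2, 3.3]
grip_width: 0.0215
time_s: 31.62
ee_pos: [0.6332, 0.1133, 0.2732]
eef_rot: [3.137, -0.001, 1.574]
force: [-2.1, -0.1, 11.1]
grip_width: 0.0216
```

```bash
python3 -m pendant '[[0,0,-0.05,0,0,0,1],[0,0,-0.08,0,0,0,1],[0,0,-0.08,0,0,0,1],[0,0,-0.08,0,0,0,1],[0,0,-0.08,0,0,0,1],[0,0,-0.08,0,0,0,1],[0,0,-0.07,0,0,0,1],[0,0,-0.04,0,0,0,1],[0,0,0,0,0,0,1],[0,0,0,0,0,0,1]]'
python3 -c "
from h import *
go([.6325,.1135,.261],yaw=np.pi/2)
grab('side','s15',(160,120,360,330),3)"
```

```text
time_s: 32.45
ee_pos: [0.6327, 0.1132, 0.3384]
eef_rot: [3.14, -0.0, 1.573]
force: [-0.9, 0.3, -1.6]
grip_width: 0.0214
t 32.45 gp [0.6329 0.1132 0.2604] rpy [ 3.1395e+00 -3.0000e-04  1.5735e+00] w 0.0214 q [0.12 0.49 1.18 0.   1.47 0.12] F [-0.9  0.3 -1.6]
tcp target [0.6325 0.1135 0.339 ] shift u [ 0.003 -0.002 -0.005] minrows 0.01696476090525102 rot u [ 0.004 -0.001  0.005] rows 0.027320260278861263
```

View pics/s15.png

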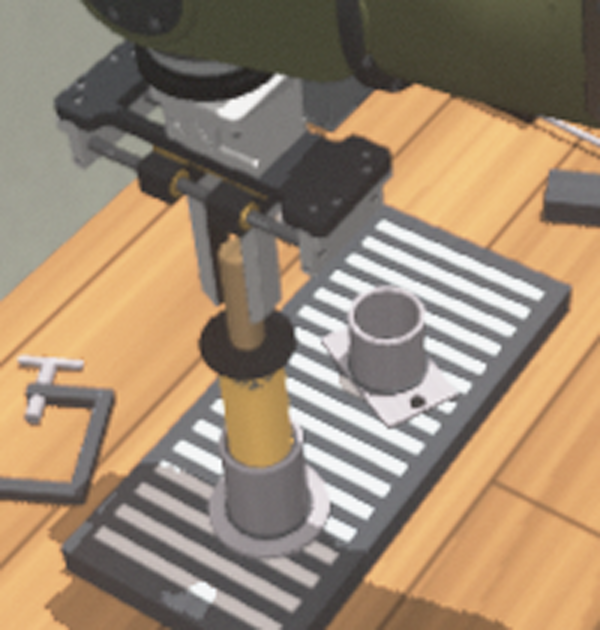

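```bash
python3 -m pendant '[[0,0,0.05,0,0,0,1],[0,0,0.08,0,0,0,1],[0,0,0.08,0,0,0,1],[0,0,0.08,0,0,0,1],[0,0,0.08,0,0,0,1],[0,0,0.08,0,0,0,1],[0,0,0.06,0,0,0,1],[0,0,0.03,0,0,0,1],[0,0,0.01,0,0,0,1],[0,0,0,0,0,0,1]]'
python3 -m pendant '[[0,0,0.01,0,0,0,1],[0,0,0,0,0,0,1]]'
```

```text
time_s: 33.33
ee_pos: [0.633, 0.1133, 0.2731]
eef_rot: [3.139, -0.0, 1.574]
force: [-0.6, 0.2, 2.8]
grip_width: 0.0216
time_s: 33.5
ee_pos: [0.6331, 0.1133, 0.2731]
eef_rot: [3.137, -0.001, 1.574]
force: [-3.8, -0.8, 11.3]
grip_width: 0.0216
```

```bash
python3 -m pendant '[[0,0,-0.05,0,0,0,1],[0,0,-0.1,0,0,0,1],[0,0,-0.12,0,0,0,1],[0,0,-0.12,0,0,0,1],[0,0,-0.12,0,0,0,1],[0,0,-0.12,0,0,0,1],[0,0,-0.12,0,0,0,1],[0,0,-0.1,0,0,0,1],[0,0,-0.05,0,0,0,1],[0,0,0,0,0,0,1]]'
python3 -c "
from h import *
go([.633,-.0385,.3],yaw=np.pi/2)
grab('side','s16',(200,150,360,310),4)
grab('top','t16',(235,170,395,260),5)"
```

```text
time_s: 34.33
ee_pos: [0.6328, 0.1132, 0.3812]
eef_rot: [3.137, -0.001, 1.574]
force: [0.6, -0.4, -0.9]
grip_width: 0.0216
t 34.3333 gp [0.6331 0.1133 0.3032] rpy [ 3.1367e+00 -6.0000e-04  1.5735e+00] w 0.0216 q [0.12 0.47 1.1  0.   1.56 0.12] F [ 0.6 -0.4 -0.9]
tcp target [ 0.633  -0.0385  0.378 ] shift u [-1.264 -0.002  0.026] minrows 3.638779777544829 rot u [ 0.009 -0.001  0.005] rows 0.04493487987220161
```

View pics/s16.png

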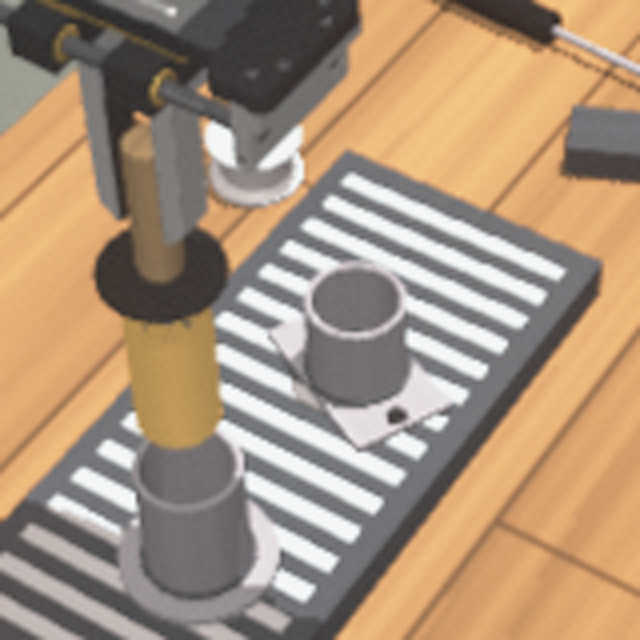

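View pics/t16.png

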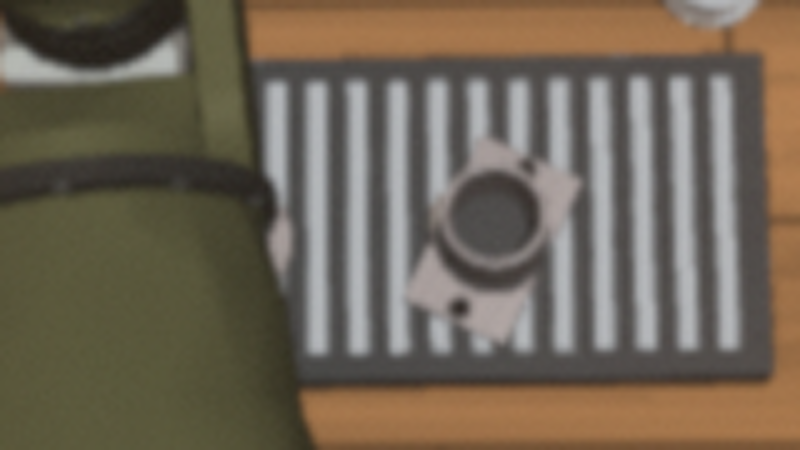

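```bash
python3 -m pendant '[[-0.1,0,0,0.009,0,0.005,1],[-0.2,0,0,0,0,0,1],[-0.25,0,0,0,0,0,1],[-0.25,0,0,0,0,0,1],[-0.2,0,0,0,0,0,1],[-0.158,0,0,0,0,0,1],[-0.1,0,0,0,0,0,1],[0,0,0,0,0,0,1],[0,0,0,0,0,0,1]]'
python3 -c "
from h import *
go([.633,-.0378,.3],yaw=np.pi/2)
grab('side','s17',(200,100,360,260),4)
print((proj('side',[.633,-.0378,.144])-[200,100])*4,(proj('side',[.633,-.0378,.092])-[200,100])*4)"
```

```text
time_s: 35.18
ee_pos: [0.6327, -0.038, 0.3788]
eef_rot: [-3.138, -0.001, 1.57]
force: [0.4, 0.4, -0.8]
grip_width: 0.0214
t 35.1833 gp [ 0.6324 -0.0379  0.3008] rpy [-3.1383e+00 -6.0000e-04  1.5701e+00] w 0.0214 q [-0.12  0.46  1.13  0.    1.55 -0.12] F [ 0.4  0.4 -0.8]
tcp target [ 0.633  -0.0378  0.378 ] shift u [0.001 0.003 0.007] minrows 0.02168528175310141 rot u [-0.006 -0.001 -0.001] rows 0.027333507606817943
[[351.6149966  431.65556401]] [[353.66312525 498.94700688]]
```

View pics/s17.png

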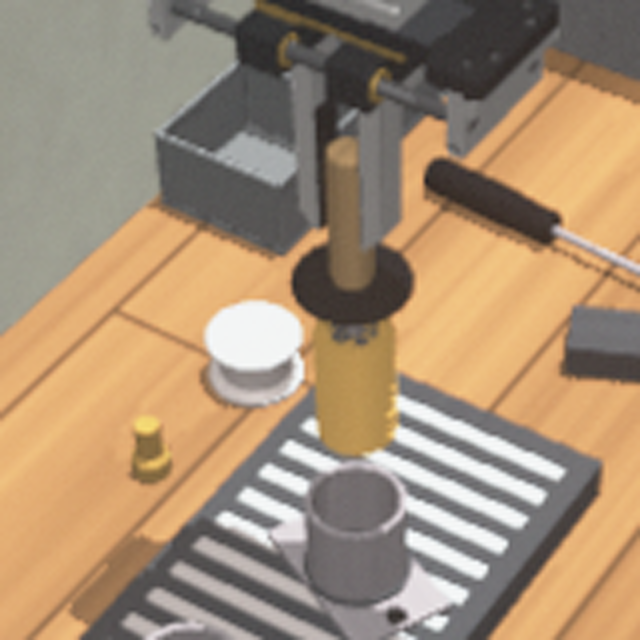

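```bash
python3 -m pendant '[[0,0,0.05,0,0,0,1],[0,0,0.12,0,0,0,1],[0,0,0.12,0,0,0,1],[0,0,0.12,0,0,0,1],[0,0,0.12,0,0,0,1],[0,0,0.12,0,0,0,1],[0,0,0.1,0,0,0,1],[0,0,0.06,0,0,0,1],[0,0,0.03,0,0,0,1],[0,0,0,0,0,0,1]]'
python3 -m pendant '[[0,0,0.015,0,0,0,1],[0,0,0.015,0,0,0,1],[0,0,0,0,0,0,1]]'
```

```text
time_s: 36.07
ee_pos: [0.6324, -0.0374, 0.2779]
eef_rot: [-3.138, -0.0, 1.571]
force: [0.8, 0.2, -1.7]
grip_width: 0.0214
time_s: 36.32
ee_pos: [0.6325, -0.0377, 0.2751]
eef_rot: [-3.139, -0.0, 1.571]
force: [0.6, 0.7, -1.4]
grip_width: 0.0215
```

```bash
python3 -m pendant '[[0,0,0.015,0,0,0,1],[0,0,0,0,0,0,1]]'
python3 -m pendant '[[0,0,0.012,0,0,0,1],[0,0,0,0,0,0,1]]'
```

```text
time_s: 36.48
ee_pos: [0.6325, -0.0378, 0.2732]
eef_rot: [-3.139, -0.0, 1.571]
force: [0.2, 0.4, -1.8]
grip_width: 0.0215
time_s: 36.65
ee_pos: [0.6326, -0.0378, 0.2731]
eef_rot: [-3.141, -0.0, 1.571]
force: [-2.9, 1.2, 7.4]
grip_width: 0.0218
```

```bash
python3 -m pendant '[[0,0,-0.05,0,0,0,1],[0,0,-0.08,0,0,0,1],[0,0,-0.08,0,0,0,1],[0,0,-0.08,0,0,0,1],[0,0,-0.08,0,0,0,1],[0,0,-0.04,0,0,0,1],[0,0,0,0,0,0,1],[0,0,0,0,0,0,1]]'
python3 -m pendant '[[0,0,0.05,0,0,0,1],[0,0,0.08,0,0,0,1],[0,0,0.08,0,0,0,1],[0,0,0.08,0,0,0,1],[0,0,0.06,0,0,0,1],[0,0,0.04,0,0,0,1],[0,0,0.02,0,0,0,1],[0,0,0.01,0,0,0,1],[0,0,0,0,0,0,1]]'
```

```text
time_s: 37.32
ee_pos: [0.6326, -0.0377, 0.3209]
eef_rot: [-3.139, -0.0, 1.571]
force: [-0.1, 0.2, -2.8]
grip_width: 0.0214
time_s: 38.07
ee_pos: [0.6326, -0.0378, 0.2728]
eef_rot: [-3.141, 0.0, 1.571]
force: [-5.1, -0.8, 17.9]
grip_width: 0.0219
```

```bash
python3 -m pendant '[[0,0,-0.05,0,0,0,1],[0,0,-0.12,0,0,0,1],[0,0,-0.12,0,0,0,1],[0,0,-0.12,0,0,0,1],[0,0,-0.12,0,0,0,1],[0,0,-0.12,0,0,0,1],[0,0,-0.12,0,0,0,1],[0,0,-0.12,0,0,0,1],[0,0,-0.06,0,0,0,1],[0,0,0,0,0,0,1]]'
python3 -m pendant '[[-0.07,-0.1,0,0,0,0,1],[-0.13,-0.2,0,0,0,0,1],[-0.13,-0.24,0,0,0,0,1],[-0.14,-0.24,0,0,0,0,1],[-0.14,-0.24,0,0,0,0,1],[-0.14,-0.24,0,0,0,0,1],[-0.14,-0.2,0,0,0,0,1],[-0.08,-0.14,0,0,0,0,1],[-0.06,-0.1,0,0,0,0,1],[0,0,0,0,0,0,1]]'
python3 -c "
from h import *
go([.4273,-.1621,.1663],yaw=np.pi/2)
grab('side','s18',(300,60,500,270),3)
grab('top','t18',(235,170,475,340),3)"
```

```text
time_s: 38.9
ee_pos: [0.6329, -0.0378, 0.3859]
eef_rot: [3.142, -0.0, 1.571]
force: [0.3, -0.1, -1.3]
grip_width: 0.0218
time_s: 39.73
ee_pos: [0.4274, -0.1623, 0.3846]
eef_rot: [-3.139, -0.0, 1.569]
force: [-0.2, 0.2, -1.4]
grip_width: 0.0218
t 39.7333 gp [ 0.4272 -0.1622  0.3066] rpy [-3.1388e+00 -2.0000e-04  1.5692e+00] w 0.0218 q [-0.44  0.04  1.64 -0.    1.47 -0.44] F [-0.2  0.2 -1.4]
tcp target [ 0.4273 -0.1621  0.2443] shift u [1.000e-03 3.000e-03 1.169e+00] minrows 3.364917811783986 rot u [-0.005 -0.    -0.003] rows 0.025788084604681193
```

View pics/s18.png

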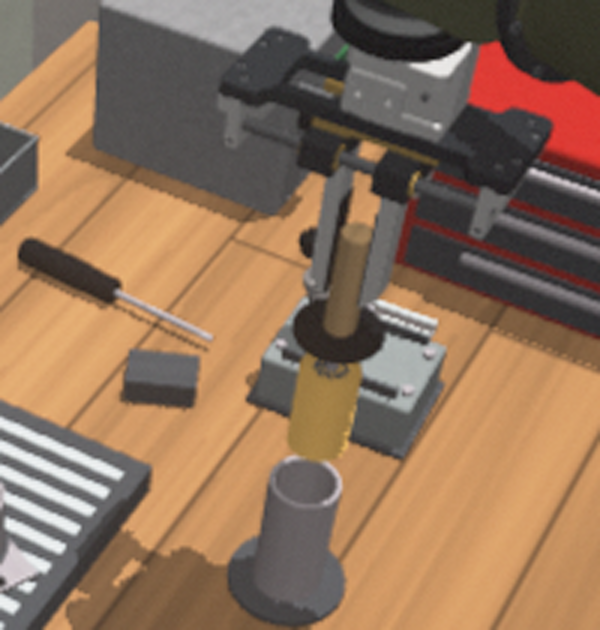

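View pics/t18.png

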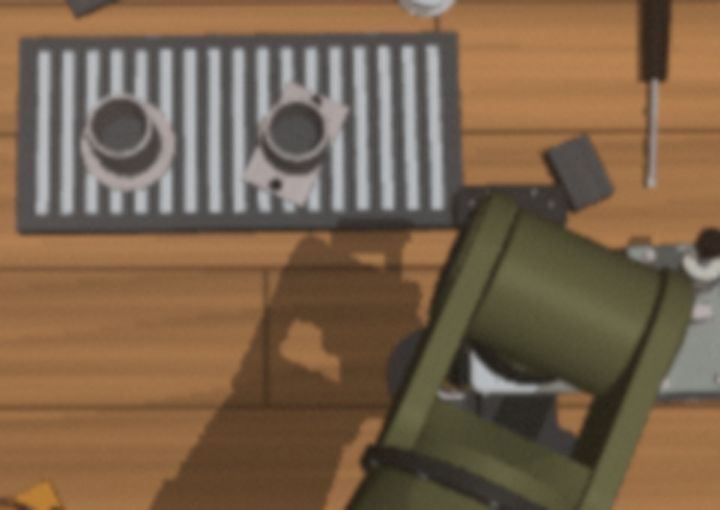

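```bash
python3 -m pendant '[[0,0,0.05,0,0,0,1],[0,0,0.1,0,0,0,1],[0,0,0.1,0,0,0,1],[0,0,0.1,0,0,0,1],[0,0,0.1,0,0,0,1],[0,0,0.12,0,0,0,1],[0,0,0.12,0,0,0,1],[0,0,0.12,0,0,0,1],[0,0,0.1,0,0,0,1],[0,0,0,0,0,0,1]]'
python3 -m pendant '[[0,0,0.1,0,0,0,1],[0,0,0.06,0,0,0,1],[0,0,0.03,0,0,0,1],[0,0,0.03,0,0,0,1],[0,0,0,0,0,0,1]]'
```

```text
time_s: 40.67
ee_pos: [0.4284, -0.1605, 0.2728]
eef_rot: [-3.135, -0.002, 1.572]
force: [0.4, -0.5, -1.9]
grip_width: 0.0217
time_s: 41.08
ee_pos: [0.4284, -0.1612, 0.249]
eef_rot: [-3.139, -0.001, 1.571]
force: [0.6, 0.2, -0.3]
grip_width: 0.0216
```

```bash
python3 -m pendant '[[0,0,0.02,0,0,0,1],[0,0,0.01,0,0,0,1],[0,0,0,0,0,0,1]]'
python3 -m pendant '[[0,0,0.01,0,0,0,1],[0,0,0,0,0,0,1]]'
```

```text
time_s: 41.33
ee_pos: [0.4284, -0.1613, 0.2457]
eef_rot: [-3.139, -0.0, 1.571]
force: [0.8, 0.4, -1.9]
grip_width: 0.0214
time_s: 41.5
ee_pos: [0.4284, -0.1613, 0.2445]
eef_rot: [-3.139, -0.0, 1.571]
force: [-0.1, -0.7, -0.8]
grip_width: 0.0217
```

```bash
python3 -m pendant '[[0,0,0.01,0,0,0,1],[0,0,0,0,0,0,1]]'
python3 -m pendant '[[0,0,0.01,0,0,0,1],[0,0,0,0,0,0,1]]'
```

```text
time_s: 41.67
ee_pos: [0.4284, -0.1614, 0.2438]
eef_rot: [-3.139, -0.0, 1.571]
force: [-2.7, 0.9, 4.6]
grip_width: 0.0218
time_s: 41.83
ee_pos: [0.4284, -0.1614, 0.2437]
eef_rot: [-3.14, 0.0, 1.571]
force: [-9.7, 2.4, 19.5]
grip_width: 0.0216
```

Guard seated on the rim. Release and rise.

```bash
python3 -m pendant '[[0,0,-0.015,0,0,0,0.6],[0,0,0,0,0,0,0.4],[0,0,0,0,0,0,0],[0,0,0,0,0,0,-1],[0,0,0,0,0,0,-1],[0,0,0,0,0,0,-1],[0,0,0,0,0,0,-1],[0,0,0,0,0,0,-1],[0,0,0,0,0,0,-1],[0,0,0,0,0,0,-1]]'
python3 -m pendant '[[0,0,0,0,0,0,-1],[0,0,-0.1,0,0,0,-1],[0,0,-0.15,0,0,0,-1],[0,0,-0.2,0,0,0,-1],[0,0,-0.2,0,0,0,-1],[0,0,-0.2,0,0,0,-1],[0,0,-0.15,0,0,0,-1],[0,0,0,0,0,0,-1]]'
python3 -c "
from h import *
lev(.84,0,.10)
grab('side','s19',(300,60,500,270),3)"
```

```text
time_s: 42.67
ee_pos: [0.4284, -0.1614, 0.2439]
eef_rot: [-3.139, -0.0, 1.571]
force: [-0.8, -0.0, 0.4]
grip_width: 0.0781
time_s: 43.33
ee_pos: [0.4291, -0.1616, 0.3674]
eef_rot: [3.139, 0.002, 1.571]
force: [-0.3, -0.6, 0.3]
grip_width: 0.0941
t 43.3333 gp [ 0.4293 -0.1617  0.2894] rpy [3.1391e+00 2.0000e-03 1.5710e+00] w 0.0941 q [-0.44  0.05  1.67 -0.    1.43 -0.44] F [-0.3 -0.6  0.3]
tcp target [ 0.5799 -0.3663  0.2674] shift u [-1.705  1.254  0.84 ] minrows 6.552835353031567 rot u [ 0.618 -0.64   2.868] rows 12.582961945586025
```

View pics/s19.png

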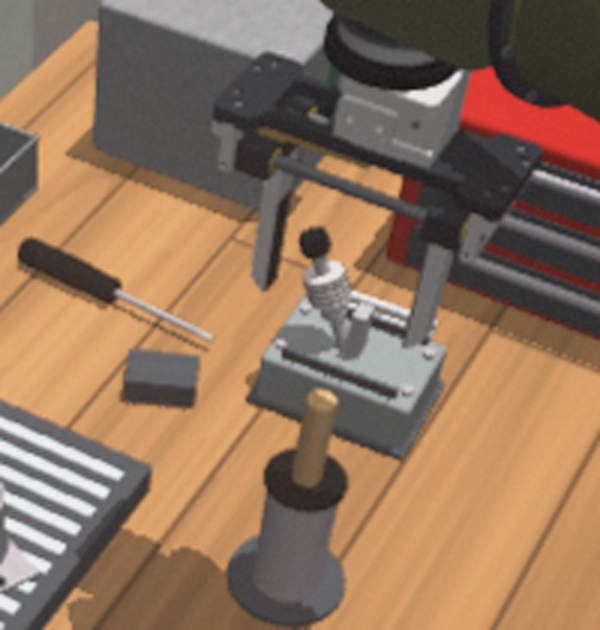

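```bash
sed -i 's/-.371,.03/-.3718,.03/' h.py; python3 -m pendant '[[-0.1,0.08,0,0,0,0,-1],[-0.2,0.15,0,0,0,0,-1],[-0.2,0.15,0,0,0,0,-1],[-0.2,0.15,0,0,0,0,-1],[-0.2,0.15,0,0,0,0,-1],[-0.2,0.15,0,0,0,0,-1],[-0.2,0.15,0,0,0,0,-1],[-0.2,0.15,0,0,0,0,-1],[-0.2,0.12,0,0,0,0,-1],[0,0,0,0,0,0,-1]]'
python3 -m pendant '[[0,0,0,0,0,0.2,-1],[0,0,0,0,0,0.21,-1],[0,0,0,0,0,0.21,-1],[0,0,0,0,0,0.21,-1],[0,0,0,0,0,0.21,-1],[0,0,0,0,0,0.21,-1],[0,0,0,0,0,0.21,-1],[0,0,0,0,0,0.21,-1],[0,0,0,0,0,0.21,-1],[0,0,0,0,0,0.21,-1]]'
python3 -m pendant '[[0,0,0,0,0,0.21,-1],[0,0,0,0,0,0.21,-1],[0,0,0,0,0,0.21,-1],[0,0,0,0,0,0.2,-1],[0,0,0,0,-0.2,0,-1],[0,0,0,0,-0.2,0,-1],[0,0,0,0,-0.2,0,-1],[0,0,0,0,-0.2,0,-1],[0,0,0,0,0,0,-1]]'
python3 -c "
from h import *
lev(.84,0,.10)"
```

```text
time_s: 44.22
ee_pos: [0.5797, -0.3687, 0.359]
eef_rot: [-3.135, -0.003, 1.569]
force: [-0.5, -0.3, -1.1]
grip_width: 0.094
time_s: 45.05
ee_pos: [0.5785, -0.3649, 0.362]
eef_rot: [-3.139, 0.003, 0.471]
force: [-0.4, -1.2, 0.6]
grip_width: 0.0939
time_s: 45.8
ee_pos: [0.5795, -0.3645, 0.3602]
eef_rot: [-3.138, 0.43, 0.045]
force: [0.3, 0.7, -1.9]
grip_width: 0.0942
t 45.8 gp [ 0.547  -0.3657  0.2893] rpy [-3.1383  0.43    0.045 ] w 0.0942 q [-0.56  0.77  0.73 -0.26  1.99  0.91] F [ 0.3  0.7 -1.9]
tcp target [ 0.5799 -0.3671  0.2674] shift u [0.324 0.024 0.702] minrows 2.225218299423733 rot u [-0.006  0.019  0.002] rows 0.08379922692602901
```

```bash
python3 -m pendant '[[0.108,0.008,0,-0.006,0.019,0,-1],[0.108,0.008,0,0,0,0,-1],[0.108,0.008,0.1,0,0,0,-1],[0,0,0.2,0,0,0,-1],[0,0,0.2,0,0,0,-1],[0,0,0.1,0,0,0,-1],[0,0,0.05,0,0,0,-1],[0,0,0,0,0,0,-1]]'
python3 -c "
from h import *
lev(.84,0,0)
grab('side','s20',(340,60,500,220),4)"
```

```text
time_s: 46.47
ee_pos: [0.5825, -0.3682, 0.2745]
eef_rot: [3.141, 0.412, 0.042]
force: [0.8, 0.1, 0.5]
grip_width: 0.0941
t 46.4667 gp [ 0.5514 -0.3696  0.2031] rpy [3.1406 0.4119 0.0424] w 0.0941 q [-0.56  0.8   0.86 -0.24  1.81  0.95] F [0.8 0.1 0.5]
tcp target [ 0.5392 -0.3689  0.1761] shift u [-0.003 -0.01   0.896] minrows 2.579754779460073 rot u [ 0.001 -0.015 -0.003] rows 0.06598228104967914
```

View pics/s20.png

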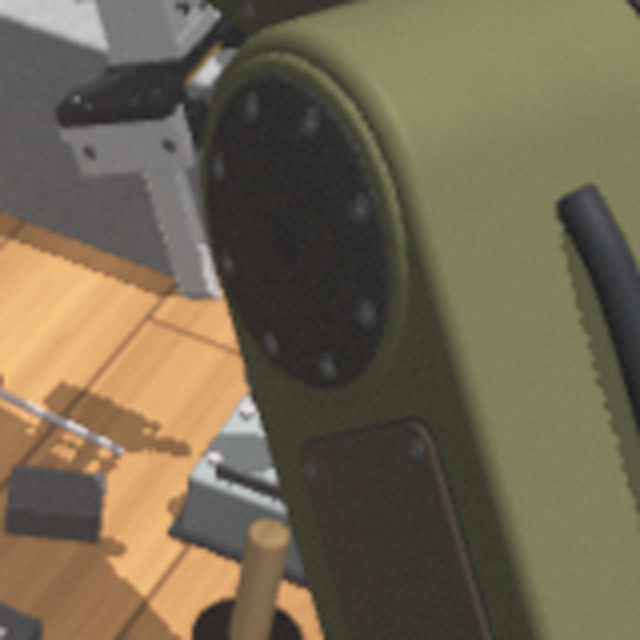

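```bash
python3 -m pendant '[[0,0,0.1,0,-0.015,0,-1],[0,0,0.12,0,0,0,-1],[0,0,0.12,0,0,0,-1],[0,0,0.12,0,0,0,-1],[0,0,0.12,0,0,0,-1],[0,0,0.12,0,0,0,-1],[0,0,0.12,0,0,0,-1],[0,0,0.07,0,0,0,-1],[0,0,0,0,0,0,-1]]'
python3 -m pendant '[[0,0,0,0,0,0,0],[0,0,0,0,0,0,0.3],[0,0,0,0,0,0,0.5],[0,0,0,0,0,0,1],[0,0,0,0,0,0,1],[0,0,0,0,0,0,1],[0,0,0,0,0,0,1],[0,0,0,0,0,0,1],[0,0,0,0,0,0,1],[0,0,0,0,0,0,1]]' 25
python3 -m pendant '[[0,0,0,0,0,0,1],[0,0,0,0,0,0,1],[0,0,0,0,0,0,1]]' 25
python3 -c "
from h import *
lev(.84,0,0)"
```

```text
time_s: 47.27
ee_pos: [0.5395, -0.3703, 0.1777]
eef_rot: [3.14, 0.42, 0.042]
force: [0.4, -0.1, -0.2]
grip_width: 0.0942
time_s: 48.1
ee_pos: [0.54, -0.3696, 0.1787]
eef_rot: [3.141, 0.42, 0.043]
force: [-1.1, 2.4, 2.5]
grip_width: 0.0334
time_s: 48.35
ee_pos: [0.54, -0.3697, 0.1788]
eef_rot: [3.141, 0.42, 0.043]
force: [-0.1, 5.7, 1.4]
grip_width: 0.0335
t 48.35 gp [ 0.5082 -0.3711  0.1075] rpy [3.1405 0.4198 0.043 ] w 0.0335 q [-0.59  0.79  1.11 -0.25  1.59  0.97] F [-0.1  5.7  1.4]
tcp target [ 0.5392 -0.3689  0.1761] shift u [ 0.003 -0.006  0.023] minrows 0.0689858148235804 rot u [ 0.001 -0.    -0.002] rows 0.00934377434607156
```

```bash
python3 -m pendant '[[0,-0.006,-0.02,0,0,0,1],[0,0,-0.02,0,0,0,1],[0,0,-0.02,0,0,0,1],[0,0,-0.02,0,0,0,1],[0,0,-0.02,0,0,0,1],[0,0,-0.02,0,0,0,1],[0,0,0,0,0,0,1],[0,0,0,0,0,0,1]]'
python3 -c "
from h import *
lev(.84,0.014,0)"
```

```text
time_s: 49.02
ee_pos: [0.5457, -0.3693, 0.1918]
eef_rot: [3.139, 0.42, 0.042]
force: [-2.3, 2.8, -5.4]
grip_width: 0.0332
t 49.0167 gp [ 0.5139 -0.3708  0.1205] rpy [3.1393 0.4196 0.0424] w 0.0332 q [-0.59  0.79  1.08 -0.24  1.62  0.97] F [-2.3  2.8 -5.4]
tcp target [ 0.5449 -0.3687  0.1889] shift u [ 0.004 -0.005  0.025] minrows 0.07302795646355043 rot u [ 0.003 -0.001 -0.003] rows 0.018072212212857843
```

```bash
python3 -m pendant '[[-0.103,0,0.0036,0,0.1337,0,1],[-0.103,0,0.0036,0,0.1337,0,1],[-0.103,0,0.0036,0,0.1337,0,1],[-0.103,0,0.0036,0,0.1337,0,1],[-0.103,0,0.0036,0,0.1337,0,1],[-0.103,0,0.0036,0,0.1337,0,1],[0,0,0,0,0,0,1]]'
python3 -c "
from h import *
lev(.42,0.014,0)"
```

```text
time_s: 49.6
ee_pos: [0.4719, -0.3725, 0.2076]
eef_rot: [3.14, -0.005, 0.042]
force: [-0.2, 5.0, -5.3]
grip_width: 0.0333
t 49.6 gp [ 0.4723 -0.3726  0.1296] rpy [ 3.1396 -0.0049  0.0416] w 0.0333 q [-0.73  0.5   1.47  0.    1.16  0.8 ] F [-0.2  5.  -5.3]
tcp target [ 0.474  -0.3718  0.204 ] shift u [ 0.018 -0.005  0.03 ] minrows 0.1008660070260513 rot u [ 0.004 -0.009 -0.005] rows 0.04679281367701168
```

```bash
python3 -m pendant '[[-0.103,0,0.0036,0,0.1337,0,1],[-0.103,0,0.0036,0,0.1337,0,1],[-0.103,0,0.0036,0,0.1337,0,1],[-0.103,0,0.0036,0,0.1337,0,1],[-0.103,0,0.0036,0,0.1337,0,1],[-0.1,0,0.0036,0,0.1237,0,1],[0,0,0,0,0,0,1]]'
python3 -c "
from h import *
lev(0,0.014,0)"
```

```text
time_s: 50.18
ee_pos: [0.4011, -0.3756, 0.1917]
eef_rot: [3.14, -0.419, 0.043]
force: [4.2, 5.4, -5.0]
grip_width: 0.0332
t 50.1833 gp [ 0.4328 -0.3744  0.1204] rpy [ 3.1397 -0.4192  0.0429] w 0.0332 q [-0.93  0.34  1.78  0.47  0.82  0.31] F [ 4.2  5.4 -5. ]
tcp target [ 0.4031 -0.3749  0.1889] shift u [ 0.006 -0.005  0.028] minrows 0.08396929680970684 rot u [ 0.005  0.002 -0.002] rows 0.021764260084439924
```

```bash
python3 -m pendant '[[-0.015,0,0,0,0,0,1],[-0.015,0,0,0,0,0,1],[0,0,0,0,0,0,1]]'
python3 -c "
from h import *
lev(0,0.014,0)"
```

```text
time_s: 50.43
ee_pos: [0.4005, -0.3757, 0.192]
eef_rot: [3.138, -0.418, 0.045]
force: [14.4, 5.7, -0.1]
grip_width: 0.034
t 50.4333 gp [ 0.4322 -0.3745  0.1207] rpy [ 3.1381 -0.4181  0.0455] w 0.034 q [-0.93  0.34  1.78  0.47  0.83  0.31] F [14.4  5.7 -0.1]
tcp target [ 0.4031 -0.3749  0.1889] shift u [ 0.01  -0.005  0.032] minrows 0.09858066041158163 rot u [0.005 0.004 0.003] rows 0.029729256218736382
```

At the closed stop. Lower the collar and release.

```bash
python3 -m pendant '[[0.02,0,0,0,0,0,1],[0,0,0.03,0,0,0,1],[0,0,0.03,0,0,0,1],[0,0,0.03,0,0,0,1],[0,0,0.03,0,0,0,1],[0,0,0.005,0,0,0,1],[0,0,0,0,0,0,1]]'
python3 -c "
from h import *
lev(0,0,0)"
python3 -m pendant '[[0,0,0,0,0,0,0.5],[0,0,0,0,0,0,0],[0,0,0,0,0,0,-1],[0,0,0,0,0,0,-1],[0,0,0,0,0,0,-1],[0,0,0,0,0,0,-1],[0,0,0,0,0,0,-1],[0,0,0,0,0,0,-1],[0,0,0,0,0,0,-1],[0,0,0,0,0,0,-1]]'
python3 -m pendant '[[0,0,-0.1,0,0,0,-1],[0,0,-0.1,0,0,0,-1],[0,0,-0.1,0,0,0,-1],[0,0,-0.1,0,0,0,-1],[0,0,-0.1,0,0,0,-1],[0,0,-0.1,0,0,0,-1],[0,0,-0.15,0,0,0,-1],[0,0,-0.2,0,0,0,-1],[0,0,-0.2,0,0,0,-1],[0,0,-0.2,0,0,0,-1]]'
python3 -c "
from h import *
lev(0,0,.1)
grab('side','s21');grab('side','s21c',(360,80,480,220),5);grab('top','t21')"
```

```text
time_s: 51.02
ee_pos: [0.4075, -0.3754, 0.1779]
eef_rot: [3.139, -0.416, 0.045]
force: [3.8, 5.3, 0.9]
grip_width: 0.0333
t 51.0167 gp [ 0.4389 -0.3741  0.1065] rpy [ 3.1391 -0.4156  0.0449] w 0.0333 q [-0.91  0.37  1.78  0.48  0.8   0.31] F [3.8 5.3 0.9]
tcp target [ 0.4088 -0.3747  0.1761] shift u [ 0.004 -0.005  0.018] minrows 0.05585075059782309 rot u [0.004 0.008 0.002] rows 0.039752902373300696
time_s: 51.85
ee_pos: [0.407, -0.3755, 0.1777]
eef_rot: [3.139, -0.416, 0.044]
force: [0.8, -0.8, -0.2]
grip_width: 0.0906
time_s: 52.68
ee_pos: [0.3408, -0.3777, 0.3277]
eef_rot: [3.139, -0.415, 0.044]
force: [0.3, -0.6, 0.6]
grip_width: 0.0941
t 52.6833 gp [ 0.3722 -0.3765  0.2563] rpy [ 3.1385 -0.4154  0.0444] w 0.0941 q [-1.03  0.1   1.73  0.4   1.13  0.36] F [ 0.3 -0.6  0.6]
tcp target [ 0.3681 -0.3765  0.2674] shift u [ 0.006 -0.002  0.552] minrows 1.5876107233869725 rot u [0.006 0.009 0.001] rows 0.04355009375148402
```

View pics/s21c.png

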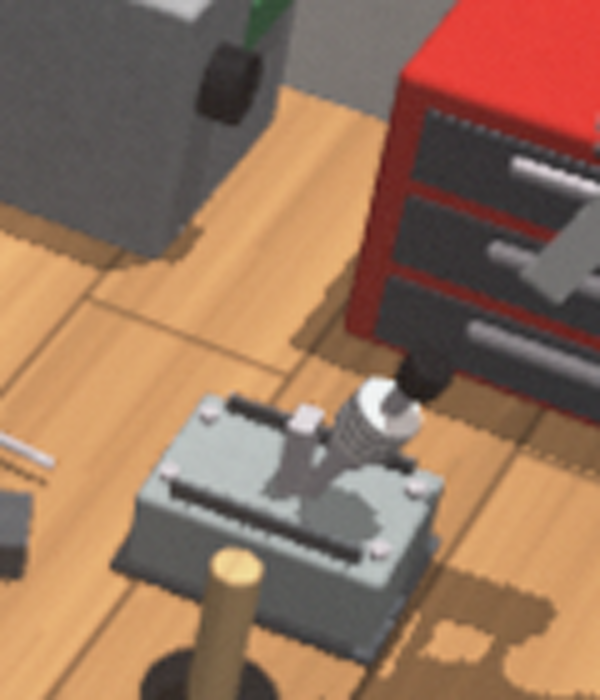

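View pics/s21.png

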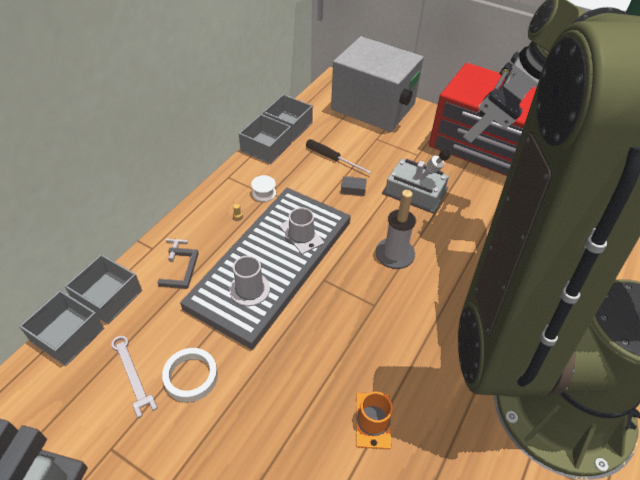

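View pics/t21.png

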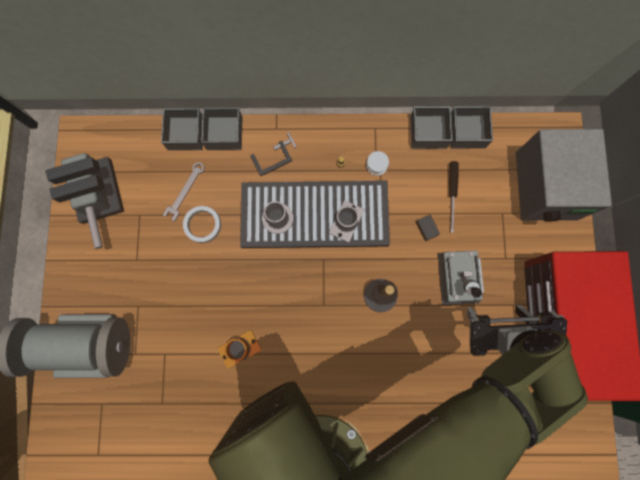

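```bash
python3 - <<'E'
import cv2,numpy as np
a=cv2.imread('pics/side0.png');b=cv2.imread('pics/s21.png');t=cv2.imread('pics/t21.png');t0=cv2.imread('pics/top0.png')
A=a[140:215,380:460];B=b[140:215,380:460]
k=lambda x,f:cv2.resize(x,None,fx=f,fy=f,interpolation=cv2.INTER_CUBIC)
cv2.imwrite('pics/cmp.png',np.hstack([k(A,5),k(B,5)]))
cv2.imwrite('pics/cgr.png',k(b[180:345,180:355],4.5))
cv2.imwrite('pics/cgrt.png',k(t[170:260,235:395],5))
E
```

```text
(no output)
```

View pics/cmp.png

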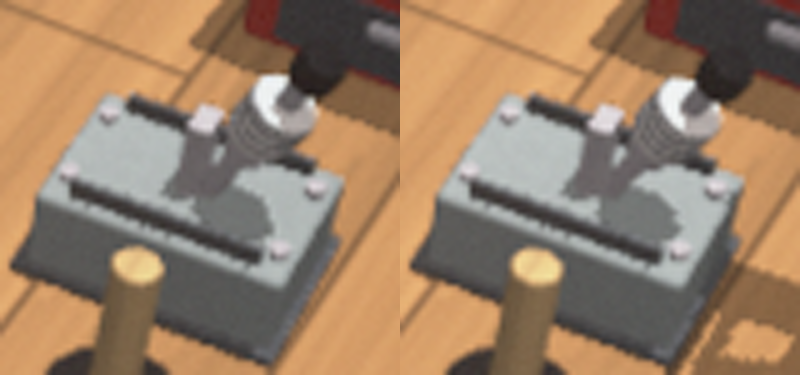

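View pics/cgr.png

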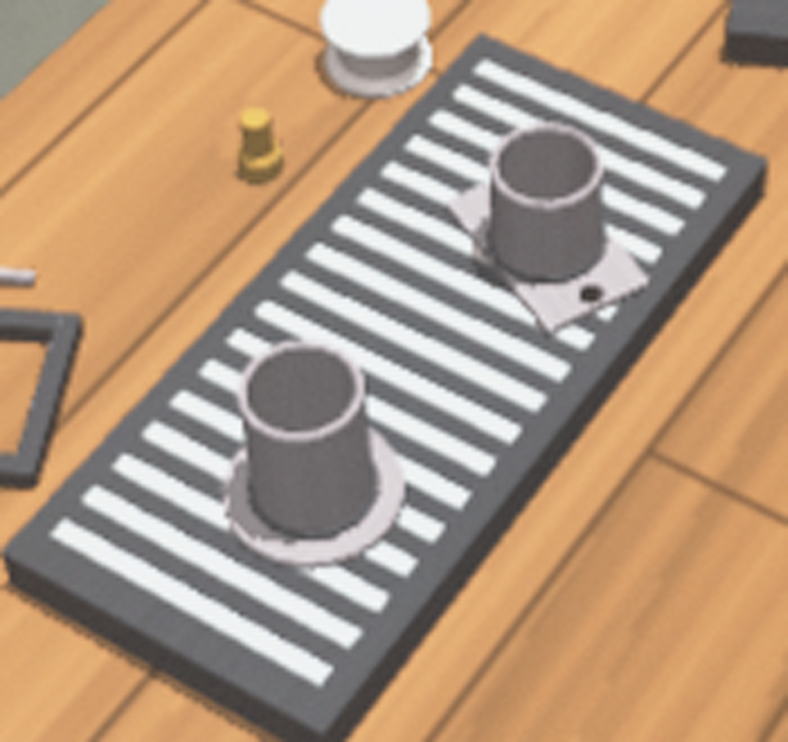

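View pics/cgrt.png

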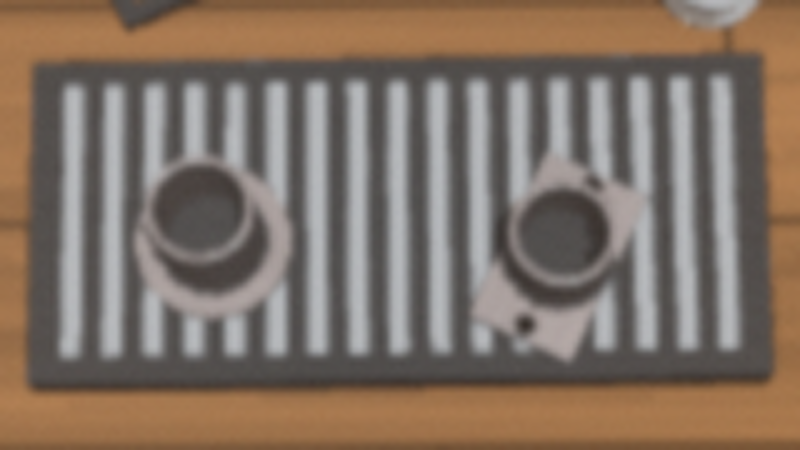

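```bash
python3 - <<'E'
from h import *
a=cv2.imread('pics/side0.png',0).astype(np.float32)
c=imaging.camera('side')['image'];cv2.imwrite('pics/s22.png',c[:,:,::-1]);b=cv2.cvtColor(c,cv2.COLOR_RGB2GRAY).astype(np.float32)
u=R.from_euler('z',GY).apply([np.sin(-.42),0,np.cos(-.42)])
# phase-correlate knob patch and collar patch separately
for n,(x0,y0,x1,y1) in dict(knob=(437,145,452,158),collar=(424,154,446,172),bolt=(430,184,442,196),house=(385,170,425,200)).items():
    T=a[y0:y1,x0:x1]; S=b[y0-5:y1+5,x0-5:x1+5]
    k=8; r=cv2.matchTemplate(cv2.resize(S,None,fx=k,fy=k,interpolation=cv2.INTER_CUBIC),cv2.resize(T,None,fx=k,fy=k,interpolation=cv2.INTER_CUBIC),cv2.TM_CCOEFF_NORMED)
    _,v,_,l=cv2.minMaxLoc(r); print(n,v,(np.array(l)/k-5))
p=proj('side',[H+u*x for x in(.082,.083,.119)]);print('px per mm along',p[1]-p[0])
a2=-.41;u2=R.from_euler('z',GY).apply([np.sin(a2),0,np.cos(a2)]);print('per .01 rad knob',proj('side',H+u2*.119)-p[2])
E
```

```text
knob 0.9835109114646912 [1.25  0.875]
collar 0.984853982925415 [1.125 0.75 ]
bolt 0.9681797623634338 [0.125 0.   ]
house 0.9943041801452637 [0. 0.]
px per mm along [ 0.2342443 -0.2344381]
per .01 rad knob [[-0.40557054 -0.31639012]]
```

```bash
python3 -c "
from station import hand_in
print(hand_in())"
```

```text
the job is handed in; nothing more can be done
None
```

The job is done and handed in at about 53 s of the 210 s. All final checks passed, but no verdict is reported.

- **Tubes present:** only the middle and short tubes were there. I found no tall tube in any view.
- **Opening:** I lifted the collar, swung the lever over the rib until it hit the open stop, and let the collar drop. I then stood both tubes on the grille.
- **Scrubbing:** I scrubbed the middle tube first, then the short one, each floor, near the mouth, floor. Contact force confirmed the brush was on the floor each time. At the top of each stroke the tip was about 8–9 mm below the mouth.
- **Putting back:** The brush is back in its sleeve, its guard pressed onto the rim. I brought the lever back over the rib to the closed stop and let the collar drop.

**Last checks:**
- **Lever and collar:** Compared with the first picture, the collar sits the same distance below the knob, so it is fully down. The lever is about 0.03 rad further closed than at the start.
- **Short tube knocked:** It had been knocked about 4 cm along the grille after it was scrubbed. It still stands upright and wholly on the grille, with about 10 mm to spare at the nearest edge, so I left it.
- **Everything else:** The middle tube, the bystander objects and the orange look-alike had not visibly moved.

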